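# Clamp the transformer in the ratchet bench clamp

### The job

Clamp the blue transformer upright in the grey bench clamp: lift the ratchet pawl off with its yellow ball lever, turn the red knob back until the jaws are wide enough, and stand the transformer on the clamp's bed square between the jaws, about in the middle of their width. Lay the pawl back on the ratchet before the pad is pressed, then tighten one click at a time until the transformer is held against the fixed jaw with the orange sprung pad pressed about half-way in, and let go of everything. Do not shift the other things on the bench.

Things in the scene. Friction and masses are not known exactly. Their poses are not given: they have to be found in the camera images.
- clamp: Fixed ratchet bench clamp. Grey base plate 130 x 300 x 20 mm; origin at the plate's centre on the bench; the bed where the work stands is at z = 20 mm. Its y runs along the plate: fixed jaw at the -y end, red knob and ratchet wheel at the +y end, pawl on the +x side of the wheel. Knob shaft at (0, 85) mm; wheel 110 mm across, top 66 mm up.
- fixed_jaw_face (a point): Middle of the gripping face of the dark fixed jaw (80 mm wide along the clamp's x, top 65 mm above the bench). Lies at clamp (0, -110, 45) mm; the face looks along clamp +y.
- pad_face (a point): Middle of the gripping face of the orange sprung pad on the moving jaw, 76 mm wide, 45 mm above the bench, its top at 63.5 mm (moving jaw top 66 mm); the face looks along clamp -y at the fixed jaw. The space between the jaws is its clamp-y plus 110 mm.
- knob_grip (a point): Centre of the red bar knob on top of the ratchet shaft: bar 80 mm long (along this frame's x), 18 mm wide (its y), 30 mm tall, centre 140 mm above the bench, shaft vertical. Grip it across its 18 mm. Nothing below it for 55 mm except a 26 mm thick shaft.
- knob (a joint): Knob angle, rad: 0 = jaws fully open, 2.2 = end stop; grows clockwise seen from above, closing the jaws: space between them = 70 mm - 24 mm x angle with the pad free. 24 teeth: one click per 0.262 rad (6.3 mm); with the pawl down it turns only clockwise and, let go under load, slips back to the last tooth passed, at about 0.025 + k x 0.262 rad (k whole). Friction 0.05 N m.
- pawl (a joint): Pawl angle, rad. near 0 = toe down between the teeth (it rises to about 0.15 as a tooth passes); 1.4 = thrown right off, resting on its stop. It is held by gravity either way and tips over by itself on passing 0.52.
- pawl_ball (a point): Centre of the yellow ball (24 mm across) on the pawl's lever, outside the wheel. It swings 65 mm from a hinge line along clamp x through clamp y 130, z 88 mm. Pawl down: ball at clamp (82, 97, 144) mm, leaning to -y; pawl off: (82, 180, 130) mm, leaning to +y. Push it sideways along clamp y past the upright to throw it over (under 1 N). Below it is only an 8 mm rod.
- module_grip (a point): Loose blue transformer, 0.3 to 0.54 kg: block 90 (x) x 46 (y) x 55 mm tall with a black lifting bar on top, 60 (x) x 16 mm (y), 55 to 95 mm above the underside. This point is inside the bar on the centre line, 78 mm above the underside; z is up. It goes in the clamp with its 46 mm width between the jaws (its y along the clamp's y, either way round).
- module: The same transformer; origin at the centre of its underside, axes as above.
- pad (a joint): How far the orange pad is pressed into the moving jaw, m: 0 = free, 0.016 = fully in. Spring about 1.2 N per mm.
- capacitor: Bystander: upright metal can, 52 mm diameter, 130 mm tall, origin at the centre of its underside.
- solder_reel: Bystander: grey reel standing on its end, 68 mm diameter, 55 mm tall, origin at the centre of its underside.
- jar: Bystander: closed amber jar with black cap, 60 mm diameter, 90 mm tall, near the fixed-jaw end of the clamp; origin at the centre of its underside.
- meter: Bystander: flat hand-held meter lying on the bench beyond the clamp, 80 x 160 x 34 mm (y long), origin at the centre of its underside.

How it is judged:
By the outcome, as a careful person would: the job done as asked, in the order asked, and still so for the second after the job is handed in, with the robot touching nothing.
It also fails if it takes over 70 s, if anything falls off the work surface, if the arm or the gripper's body presses on something with over 40 N, if the wrist force passes 120 N, or if a joint passes its speed limit or range.

### The arm

A 6-joint arm with a two-finger parallel gripper is mounted at the origin on the work surface. World frame = base frame: x ahead of the robot, y to its left, z up, the work surface at z = 0. Lengths are in mm, angles in rad, forces in N, time in s.
With the tool pointing down it reaches from about 400 to 925 mm from the base axis. Payload 12.5 kg.
Tool frame: the origin (TCP) lies on the centre line of the jaws, within the pads' length; the fingertips stand 19 mm ahead of it and the grasp point (between the pads) is the TCP; y points along the fingers, x is the direction in which the jaws open and shut, and the axes are right-handed (so a half turn about y gives the same grasp; the last joint's range is limited). The gripper opens to 95 mm and grips with 3 to 60 N. Pads are 20 mm wide; open, the fingers measure 119 mm over their backs; the gripper's body (75 mm by 180 mm) begins 59 mm behind the grasp point.
Start: joints at [1.161, 0.491, 1.559, -0, 1.092, -0.106], TCP at [186.95, 596.401, 233.661] pointing down, gripper open.
Joint ranges: [-3.1, 3.1], [-0.84, 2.19], [0.05, 2.79], [-1.13, 4.28], [0.06, 2.93], [-2.69, 2.69]. Speed limits (rad/s): [2.22, 2.22, 2.79, 3.14, 3.14, 3.14].

### API

Orientations are given as [roll, pitch, yaw] about the fixed x, y, z axes, in that order (R = Rz(yaw) Ry(pitch) Rx(roll)).
In Python, from cell import env gives the robot as it stands. The module is installed in compiled form; this text tells all that it offers.
- The arm moves only by the tool move_arm, never from a script. Its argument "rows" is a list of rows, each an object of numbers: "tx", "ty", "tz": the shift along the tool's x, y, z in cm; "rx", "ry", "rz": the turn, a rotation vector about the tool's x, y, z in rad; "grip": the opening in per cent of the stroke, from 0 (shut) to 100 (fully open). In form: [{"tx": .., "ty": .., "tz": .., "rx": .., "ry": .., "rz": .., "grip": ..}, ...]. A call has 1 to 10 rows; each row shifts and turns the commanded pose from where the row before left it, along the tool's axes as they then stand; what a row does not reach is not made up. A row lasts 1/12 s, in which the tool goes at most 41.7 mm and 7.16 degrees, less where a joint would pass 70% of its speed; a pose out of reach is approached as far as the arm can. A call is refused whole if a number of a shift passes 4.17 or a number of a turn 0.125, either way. A call with a gripper value outside its range is refused whole. The fingers move at their own pace and stop on an object; the grip force is fixed at half the most. Time passes only in rows, so rows that do not move let the fingers close. It gives the time, the measured TCP pose, the force and the opening at its end, in the units of the state.
- env.state(): the state, without advancing time (a new reading comes with each control period).
- env.read_camera(name): name is "scene" or "top" or "wrist"; returns (picture, depth): 384x512x3 uint8, blue, green, red; 384x512 float32, mm along the optical axis (not along the pixel's ray), 0 where there is no reading.
- env.calibration(name): a dict with "vertical_fov" (degrees; the focal length in pixels is half the picture's height over the tangent of half this angle, whatever the lens; pixels are square), "cx", "cy" (the principal point, pixels), "eye" and "rotation" of the camera in the world. Camera axes: x right, y up, looking along -z (the intrinsics and any distortion apply to the point x, -y, -z); pixel columns grow to the right and rows downward; lengths in mm; the calibration is good to about 2 mm. A picture is of the moment at which its call begins: read the wrist's pose just before it. calibration takes no time and is no camera call; for the wrist camera it gives the pose at the moment of the call.
- env.job_done(): hands the job in, once; it reports no verdict.
The state is a dict: "t": time; "joints": joint angles; "qvel": joint speeds; "tau": joint torques, N m; "eef_pos": TCP position; "tcp_rot": TCP orientation; "ft_force": force on the tool from outside, world axes, zero at the start; "moment": the same for the moment, N m; "opening": opening from 0.0 (shut) to 1.0 (fully open).
Only numpy, scipy, OpenCV 4.12 (cv2) and the standard library are available. Lean on these libraries where they do the work, as an engineer would, in place of code of your own. Each camera call takes 0.05 s, during which the arm holds its last target.

## Working session

There is one attempt and no reset: what is moved stays moved. The work goes in short steps, Python scripts to look and compute and a tool call to move; the robot and the scene stay as the last step left them, time stands still between calls to the robot, and variables do not carry over. Pictures are saved under pics/ and viewed, and the job is handed in when it is done.

Besides the shell and the picture viewer there is one more tool, called after "Request:" as a command line: name --argument value ..., lists and objects as JSON in quotes. move_arm: Moves the arm, as the interface text tells. Its arguments: {"type":"object","properties":{"rows":{"type":"array"}},"required":["rows"]}

```bash
ls; mkdir -p pics; cat > h.py <<'E'
import numpy as np, cv2
from cell import env
E
python3 - <<'E'
from h import *
s=env.state(); print(s)
for n in ["scene","top","wrist"]:
    c=env.calibration(n); print(n,c)
    p,d=env.read_camera(n); cv2.imwrite(f"pics/{n}0.png",p); np.save(f"pics/{n}0.npy",d)
    print(d.min(),d.max())
E
```

```text
pics
{'t': 0.0, 'joints': array([ 1.16139861e+00,  4.91606680e-01,  1.55948019e+00, -3.34533791e-05,
        1.09169523e+00, -1.05576878e-01]), 'qvel': array([-0.00038584,  0.0011165 , -0.00155384,  0.00130505,  0.00026413,
       -0.00028506]), 'tau': array([ 2.44233788e-04, -6.12628126e+01, -2.58196628e+01,  6.92646252e-02,
        4.80137661e-02, -1.12395646e-04]), 'eef_pos': array([186.85758736, 596.16681321, 233.02187725]), 'tcp_rot': array([-1.57070049e+00,  1.18594656e-03,  1.26699098e+00]), 'ft_force': array([-0.56869484,  0.55477013,  0.32147573]), 'moment': array([-0.03775353,  0.00035467,  0.02288622]), 'opening': 1.00131896785467}
scene {'vertical_fov': 44.04636572164007, 'cx': 267.1705257797287, 'cy': 186.16295120374772, 'eye': array([1000.60719585,  328.05833509,  982.03044769]), 'rotation': array([ 0.55211914, -0.00528316,  2.38204812])}
0.0 2581.0698
top {'vertical_fov': 44.596675355351884, 'cx': 252.35564509815228, 'cy': 189.42620207146518, 'eye': array([ 413.29772663,  -44.45647756, 1091.34470822]), 'rotation': array([ 0.18775037, -0.02901163, -1.55134872])}
0.0 2079.6887
wrist {'vertical_fov': 64.4480488797888, 'cx': 256.0371100846922, 'cy': 184.98784497173477, 'eye': array([119.22824186, 617.03451482, 384.75586904]), 'rotation': array([-0.25605837,  0.00160367,  1.26614947])}
0.0 480.7707
```

View pics/scene0.png

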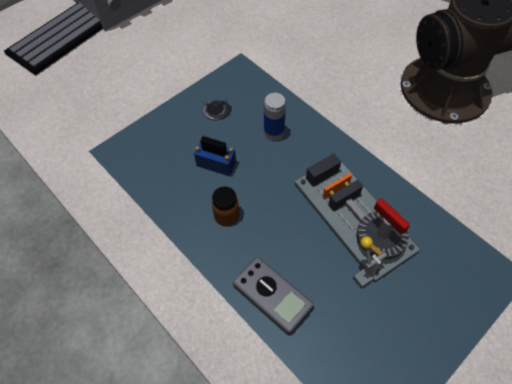

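View pics/top0.png

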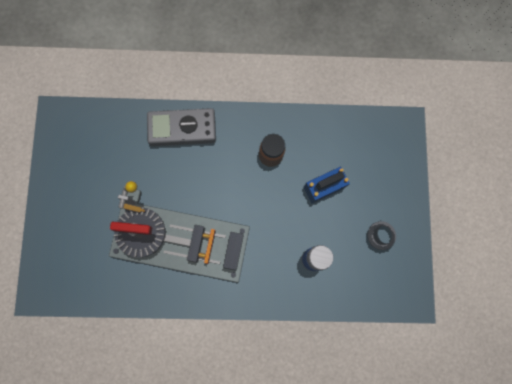

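View pics/wrist0.png

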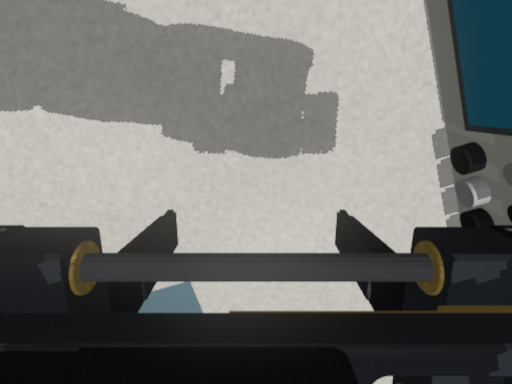

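```bash
cat > h.py <<'E'
import numpy as np, cv2
from cell import env
from scipy.spatial.transform import Rotation as Rot
def cam(n):
    c=env.calibration(n); return c
def rays(c,uv):
    uv=np.atleast_2d(np.asarray(uv,float)); f=192/np.tan(np.radians(c['vertical_fov'])/2)
    dc=np.c_[(uv[:,0]-c['cx'])/f,-(uv[:,1]-c['cy'])/f,-np.ones(len(uv))]
    return dc@Rot.from_euler('xyz',c['rotation']).as_matrix().T
def onplane(c,uv,z):
    r=rays(c,uv); e=c['eye']; return e+r*((z-e[2])/r[:,2])[:,None]
def cloud(c,d):
    h,w=d.shape; v,u=np.mgrid[:h,:w]; r=rays(c,np.c_[u.ravel(),v.ravel()])
    return (c['eye']+r*d.reshape(-1,1)).reshape(h,w,3)
def proj(c,P):
    f=192/np.tan(np.radians(c['vertical_fov'])/2)
    p=(np.atleast_2d(P)-c['eye'])@Rot.from_euler('xyz',c['rotation']).as_matrix()
    return np.c_[c['cx']+f*p[:,0]/-p[:,2], c['cy']-f*p[:,1]/-p[:,2]]
def mask(p,lo,hi):
    return cv2.inRange(cv2.cvtColor(p,cv2.COLOR_BGR2HSV),lo,hi)>0
E
cat > m.py <<'E'
from h import *
H=dict(red=((0,150,90),(6,255,255)),yellow=((22,130,100),(34,255,255)),orange=((8,170,150),(18,255,255)),blue=((110,130,50),(128,255,255)))
for n in ["top","scene"]:
    c=cam(n); p=cv2.imread(f"pics/{n}0.png"); d=np.load(f"pics/{n}0.npy"); P=cloud(c,d)
    x,y=(460,350) if n=="top" else (300,250)
    print(n,'bench pt',P[300,40] if n=="top" else P[250,180], 'missing',(d==0).mean())
    for k,(a,b) in H.items():
        m=mask(p,a,b); nn,l,st,ce=cv2.connectedComponentsWithStats(m.astype('u1'))
        for i in range(1,nn):
            if st[i,4]<12: continue
            q=P[(l==i)&(d>0)]
            print(n,k,ce[i].round(1),st[i],'med',np.median(q,0).round(1),'zmax',np.percentile(q[:,2],[5,95]).round(0) if len(q) else None)
for n in ["top","scene"]:
    p=cv2.imread(f"pics/{n}0.png")
    q=p[160:300,90:260] if n=="top" else p[140:300,280:430]
    cv2.imwrite(f"pics/{n}0z.png",cv2.resize(q,None,fx=4.5 if n=="top" else 3.7,fy=4.5 if n=="top" else 3.7,interpolation=cv2.INTER_CUBIC)[:600,:800])
E
python3 m.py
```

```text
top bench pt [356.93080457 399.95740928  -1.41872499] missing 0.004002888997395833
top red [130.2 227.5] [111 223  39  11 301] med [508.9 173.9 153.3] zmax [151. 156.]
top yellow [130.5 186.4] [126 182  10  10  86] med [591.7 178.5 155. ] zmax [150. 159.]
top orange [208.9 245.9] [205 230   9  33  68] med [482.4  21.8  62. ] zmax [59. 65.]
scene bench pt [ 8.38050001e+02 -1.19554915e+02 -6.13515684e-01] missing 0.004119873046875
scene red [392.6 213.6] [377 199  32  30 269] med [509.8 177.8 154.4] zmax [151. 157.]
scene yellow [366.4 241.3] [361 236  12  12 109] med [594.3 181.5 154.8] zmax [ 94. 159.]
scene orange [337.5 181.6] [325 174  26  16  83] med [480.9  22.7  63.5] zmax [61. 66.]
scene blue [270.  125.3] [264 113  15  23 203] med [ 480.7 -201.9   61.8] zmax [31. 89.]
scene blue [214.7 155.8] [195 148  40  17 200] med [ 639.5 -228.5   55.2] zmax [52. 59.]
```

View pics/top0z.png

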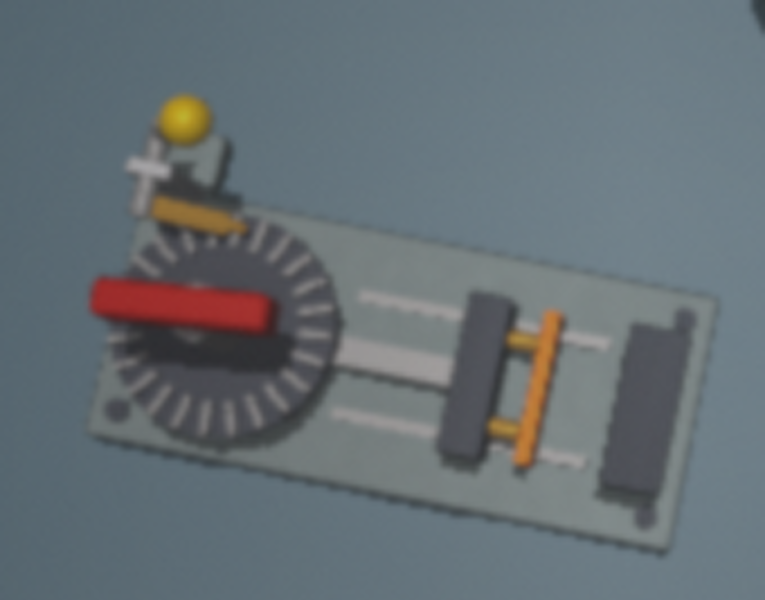

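View pics/scene0z.png

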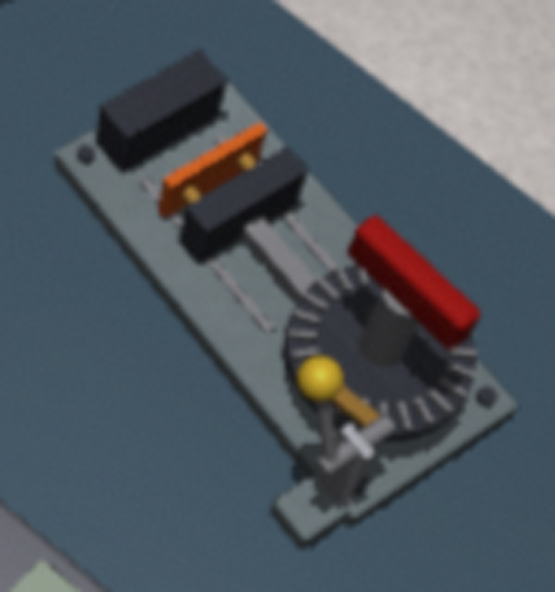

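```bash
cat > m2.py <<'E'
from h import *
for n in ["top","scene"]:
    c=cam(n); p=cv2.imread(f"pics/{n}0.png"); d=np.load(f"pics/{n}0.npy"); P=cloud(c,d)
    bx=(P[...,0]>380)&(P[...,0]<640)&(P[...,1]>-80)&(P[...,1]<300)&(d>0)
    hsv=cv2.cvtColor(p,cv2.COLOR_BGR2HSV)
    # plate: low sat grey, height 14..26
    m=bx&(P[...,2]>12)&(P[...,2]<27)
    q=P[m][:,:2].astype('f4'); r=cv2.minAreaRect(q); print(n,'plate',m.sum(),r,np.median(P[m][:,2]))
    m=bx&(P[...,2]>60)&(P[...,2]<72)&(P[...,1]<60)
    nn,l,st,ce=cv2.connectedComponentsWithStats(m.astype('u1'))
    for i in range(1,nn):
        if st[i,4]>30:
            q=P[l==i]; r=cv2.minAreaRect(q[:,:2].astype('f4')); print(' jawtop',st[i,4],r, np.median(q[:,2]))
    m=mask(p,(0,150,90),(6,255,255))&(P[...,2]>148)
    print(' knob',cv2.minAreaRect(P[m][:,:2].astype('f4')))
    # objects: 
    m=(P[...,2]>8)&(P[...,2]<300)&(P[...,0]>330)&(P[...,0]<900)&(P[...,1]>-420)&(P[...,1]<420)&(d>0)
    nn,l,st,ce=cv2.connectedComponentsWithStats(m.astype('u1'))
    for i in range(1,nn):
        if st[i,4]>60:
            q=P[l==i]; zt=np.percentile(q[:,2],97); t=q[q[:,2]>zt-6]
            print(' obj',st[i],'top',zt.round(0),t.mean(0).round(1),cv2.minAreaRect(t[:,:2].astype('f4')))
E
python3 m2.py
```

```text
top plate 4211 ((510.48681640625, 89.58805847167969), (300.5624084472656, 161.14540100097656), 80.00938415527344) 18.595287708421665
 jawtop 314 ((487.6590881347656, 52.14568328857422), (22.10118293762207, 79.38153076171875), 79.9716796875) 64.51211190090612
 jawtop 113 ((482.2536315917969, 21.599639892578125), (8.330628395080566, 75.05963134765625), 80.04679870605469) 62.422937891175025
 jawtop 490 ((472.87640380859375, -30.868114471435547), (29.67234992980957, 79.79605865478516), 80.01805877685547) 63.53275139177754
 knob ((475.2535400390625, 80.40150451660156), (277.02630615234375, 31.122039794921875), 70.01885223388672)
 obj [ 147  108   69   39 2336] top 40.0 [764.9  96.4  36.9] ((763.8709106445312, 100.31403350830078), (76.53648376464844, 153.22996520996094), 4.559963226318359)
 obj [259 134  26  33 684] top 92.0 [ 706.8 -113.9   89.1] ((706.47412109375, -113.82978057861328), (50.843475341796875, 49.35408401489258), 1.7174838781356812)
 obj [304 167  46  36 912] top 96.0 [ 630.2 -240.9   93.9] ((630.7073974609375, -241.49986267089844), (16.147836685180664, 59.848819732666016), 
[... 1422 characters left out ...]
60546875, 56.48736572265625), 51.571189880371094)
 obj [ 194  136   43   40 1124] top 96.0 [ 629.6 -239.    94.5] ((628.707275390625, -239.85104370117188), (18.890390396118164, 59.36432647705078), 26.459318161010742)
 obj [ 295  154  125  134 7395] top 154.0 [529.7 179.5 154. ] ((546.1351928710938, 167.81005859375), (78.71075439453125, 104.94898986816406), 74.86660766601562)
 obj [212 187  28  39 882] top 93.0 [ 706.1 -111.4   90. ] ((705.3060302734375, -112.547607421875), (52.32442092895508, 51.239341735839844), 68.42509460449219)
 obj [ 233  257   81   79 3073] top 41.0 [765.  100.   37.6] ((764.9463500976562, 102.8741455078125), (75.00694274902344, 155.71893310546875), 5.0048370361328125)
```

```bash
python3 - <<'E'
import cv2
p=cv2.imread("pics/top0.png")[120:290,250:410]; cv2.imwrite("pics/top0y.png",cv2.resize(p,None,fx=3.5,fy=3.5,interpolation=cv2.INTER_CUBIC))
E
```

```text
(no output)
```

View pics/top0y.png

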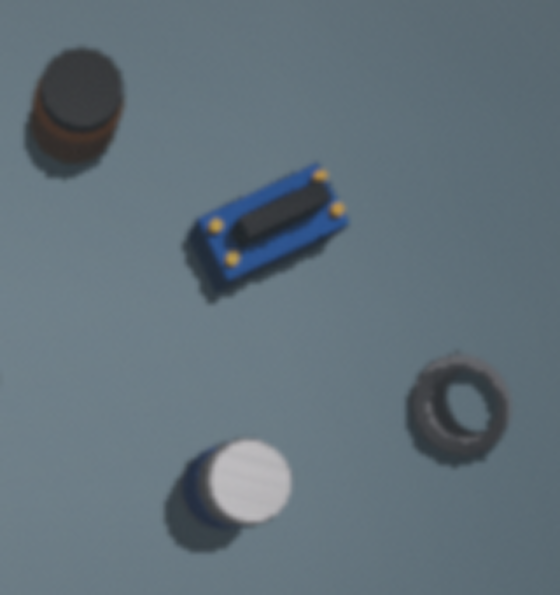

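```bash
cat >> h.py <<'E'
O=np.array([494.1,92.6]); YC=np.radians(-10.0)
def cl(x,y,z=0):
    c,s=np.cos(YC),np.sin(YC); return np.array([O[0]+c*x-s*y,O[1]+s*x+c*y,z])
def tocl(p):
    c,s=np.cos(YC),np.sin(YC); dx,dy=p[0]-O[0],p[1]-O[1]; return np.array([c*dx+s*dy,-s*dx+c*dy,p[2]])
def plan(goals,step=38,turn=.12):
    """goals: list of (xyz, yaw or None, maxstep). prints rows in tool axes"""
    s=env.state(); p=np.array(s['eef_pos']); R=Rot.from_euler('xyz',s['tcp_rot']); out=[]
    for g in goals:
        t=np.array(g[0],float); yaw=g[1]; st=g[2] if len(g)>2 else step
        Rg=Rot.from_euler('xyz',[-np.pi/2,0,yaw])
        while True:
            dv=t-p; n=np.linalg.norm(dv); w=(R.inv()*Rg).as_rotvec(); a=np.linalg.norm(w)
            if n<.3 and a<.003: break
            # fraction
            k=max(np.ceil(n/st),np.ceil(a/turn),1)
            sh=np.round(R.inv().apply(dv/k)/10,2); tr=np.round(w/k,3)
            out.append(dict(tx=sh[0],ty=sh[1],tz=sh[2],rx=tr[0],ry=tr[1],rz=tr[2]))
            p=p+R.apply(sh*10); R=R*Rot.from_rotvec(tr)
            if k==1: break
    for i in range(0,len(out),10):
        print('['+','.join('{'+','.join(f'"{k}":{v:g}' for k,v in o.items() if v)+'}' for o in out[i:i+10])+']')
    print(len(out),'rows')
def st():
    s=env.state(); print('t',round(s['t'],2),'pos',s['eef_pos'].round(1),'cl',tocl(s['eef_pos']).round(1),'rot',s['tcp_rot'].round(3),'F',s['ft_force'].round(1),'M',s['moment'].round(2),'op',round(s['opening'],3),'q',s['joints'].round(2))
def snap(name,tag,crop=None,f=1):
    c=cam(name); p,d=env.read_camera(name)
    q=p if crop is None else p[crop[1]:crop[3],crop[0]:crop[2]]
    cv2.imwrite(f"pics/{tag}.png",cv2.resize(q,None,fx=f,fy=f,interpolation=cv2.INTER_CUBIC)); np.save(f"pics/{tag}.npy",d); cv2.imwrite(f"pics/{tag}_raw.png",p)
    return c,p,d
E
python3 - <<'E'
from h import *
plan([(cl(82,52,233),YC),(cl(82,52,157),YC)])
E
```

```text
[{"tx":-1.92,"tz":-3.05,"ry":0.085},{"tx":-1.65,"tz":-3.2,"ry":0.085},{"tx":-1.38,"tz":-3.33,"ry":0.085},{"tx":-1.09,"tz":-3.44,"ry":0.085},{"tx":-0.79,"tz":-3.52,"ry":0.085},{"tx":-0.49,"tz":-3.57,"ry":0.085},{"tx":-0.19,"tz":-3.6,"ry":0.085},{"tx":0.12,"tz":-3.6,"ry":0.085},{"tx":0.42,"tz":-3.58,"ry":0.085},{"tx":0.73,"ty":0.01,"tz":-3.53,"ry":0.085}]
[{"tx":1.02,"tz":-3.46,"ry":0.085},{"tx":1.31,"ty":0.01,"tz":-3.36,"ry":0.084},{"tx":1.59,"tz":-3.23,"ry":0.085},{"tx":1.86,"ty":0.01,"tz":-3.09,"ry":0.084},{"tx":2.11,"tz":-2.92,"ry":0.085},{"tx":2.35,"ty":0.01,"tz":-2.73,"ry":0.084},{"tx":2.57,"tz":-2.52,"rx":0.001,"ry":0.085},{"ty":2.53},{"ty":2.54},{"ty":2.53}]
20 rows
```

Request:
move_arm --rows '[{"tx":-1.92,"tz":-3.05,"ry":0.085,"grip":0},{"tx":-1.65,"tz":-3.2,"ry":0.085,"grip":0},{"tx":-1.38,"tz":-3.33,"ry":0.085,"grip":0},{"tx":-1.09,"tz":-3.44,"ry":0.085,"grip":0},{"tx":-0.79,"tz":-3.52,"ry":0.085,"grip":0},{"tx":-0.49,"tz":-3.57,"ry":0.085,"grip":0},{"tx":-0.19,"tz":-3.6,"ry":0.085,"grip":0},{"tx":0.12,"tz":-3.6,"ry":0.085,"grip":0},{"tx":0.42,"tz":-3.58,"ry":0.085,"grip":0},{"tx":0.73,"tz":-3.53,"ry":0.085,"grip":0}]'

```text
validation failed for argument at $.ro...
```

Request:
move_arm --rows '[{"tx":1.02,"tz":-3.46,"ry":0.085,"grip":0},{"tx":1.31,"tz":-3.36,"ry":0.084,"grip":0},{"tx":1.59,"tz":-3.23,"ry":0.085,"grip":0},{"tx":1.86,"tz":-3.09,"ry":0.084,"grip":0},{"tx":2.11,"tz":-2.92,"ry":0.085,"grip":0},{"tx":2.35,"tz":-2.73,"ry":0.084,"grip":0},{"tx":2.57,"tz":-2.52,"ry":0.085,"grip":0},{"grip":0},{"grip":0}]'

```text
validation failed for argument at $.ro...
```

```bash
python3 - <<'E'
from h import *
st(); plan([(cl(82,54,157),YC)])
E
```

```text
t 0.15 pos [186.9 596.2 233.2] cl [-390.   442.6  233.2] rot [-1.571e+00  1.000e-03  1.267e+00] F [-0.   0.6 -0.2] M [-0.04 -0.02  0.01] op 0.997 q [ 1.16  0.49  1.56 -0.    1.09 -0.11]
[{"tx":-1.91,"ty":0.45,"tz":-3.05,"ry":0.085},{"tx":-1.64,"ty":0.45,"tz":-3.2,"ry":0.085},{"tx":-1.37,"ty":0.45,"tz":-3.33,"ry":0.085},{"tx":-1.08,"ty":0.45,"tz":-3.43,"ry":0.085},{"tx":-0.78,"ty":0.45,"tz":-3.51,"ry":0.085},{"tx":-0.48,"ty":0.45,"tz":-3.56,"ry":0.085},{"tx":-0.18,"ty":0.45,"tz":-3.59,"ry":0.085},{"tx":0.13,"ty":0.45,"tz":-3.59,"ry":0.085},{"tx":0.43,"ty":0.45,"tz":-3.57,"ry":0.085},{"tx":0.73,"ty":0.45,"tz":-3.52,"ry":0.085}]
[{"tx":1.03,"ty":0.45,"tz":-3.45,"ry":0.085},{"tx":1.32,"ty":0.45,"tz":-3.35,"ry":0.084},{"tx":1.6,"ty":0.45,"tz":-3.22,"ry":0.085},{"tx":1.86,"ty":0.45,"tz":-3.08,"ry":0.084},{"tx":2.12,"ty":0.45,"tz":-2.91,"ry":0.085},{"tx":2.35,"ty":0.45,"tz":-2.72,"ry":0.084},{"tx":2.57,"ty":0.44,"tz":-2.5,"rx":0.001,"ry":0.085}]
17 rows
```

Request:
move_arm --rows '[{"tx":-1.92,"ty":0,"tz":-3.05,"rx":0,"ry":0.085,"rz":0,"grip":0},{"tx":-1.65,"ty":0,"tz":-3.2,"rx":0,"ry":0.085,"rz":0,"grip":0},{"tx":-1.38,"ty":0,"tz":-3.33,"rx":0,"ry":0.085,"rz":0,"grip":0},{"tx":-1.09,"ty":0,"tz":-3.44,"rx":0,"ry":0.085,"rz":0,"grip":0},{"tx":-0.79,"ty":0,"tz":-3.52,"rx":0,"ry":0.085,"rz":0,"grip":0},{"tx":-0.49,"ty":0,"tz":-3.57,"rx":0,"ry":0.085,"rz":0,"grip":0},{"tx":-0.19,"ty":0,"tz":-3.6,"rx":0,"ry":0.085,"rz":0,"grip":0},{"tx":0.12,"ty":0,"tz":-3.6,"rx":0,"ry":0.085,"rz":0,"grip":0},{"tx":0.42,"ty":0,"tz":-3.58,"rx":0,"ry":0.085,"rz":0,"grip":0},{"tx":0.73,"ty":0,"tz":-3.53,"rx":0,"ry":0.085,"rz":0,"grip":0}]'

```text
t: 0.98
eef_pos: [421.4, 320.4, 233.6]
tcp_rot: [-1.571, 0.0, 0.413]
ft_force: [1.2, 1.0, 0.2]
opening: 0.355
```

Request:
move_arm --rows '[{"tx":1.02,"ty":0,"tz":-3.46,"rx":0,"ry":0.085,"rz":0,"grip":0},{"tx":1.31,"ty":0,"tz":-3.36,"rx":0,"ry":0.084,"rz":0,"grip":0},{"tx":1.59,"ty":0,"tz":-3.23,"rx":0,"ry":0.085,"rz":0,"grip":0},{"tx":1.86,"ty":0,"tz":-3.09,"rx":0,"ry":0.084,"rz":0,"grip":0},{"tx":2.11,"ty":0,"tz":-2.92,"rx":0,"ry":0.085,"rz":0,"grip":0},{"tx":2.35,"ty":0,"tz":-2.73,"rx":0,"ry":0.084,"rz":0,"grip":0},{"tx":2.57,"ty":0,"tz":-2.52,"rx":0,"ry":0.085,"rz":0,"grip":0},{"tx":0,"ty":0,"tz":0,"rx":0,"ry":0,"rz":0,"grip":0}]'

```text
t: 1.65
eef_pos: [587.2, 125.4, 233.1]
tcp_rot: [-1.571, -0.001, -0.184]
ft_force: [0.1, -0.0, 0.2]
opening: 0.004
```

```bash
python3 - <<'E'
from h import *
st(); plan([(cl(82,54,157),YC)])
c,p,d=snap('wrist','w1'); print(c['eye'],c['rotation'])
E
```

```text
t 1.65 pos [587.2 125.4 233.1] cl [ 86.   48.5 233.1] rot [-1.571e+00 -1.000e-03 -1.840e-01] F [ 0.1 -0.   0.2] M [-0.12  0.07 -0.09] op 0.004 q [ 0.1   0.46  1.62 -0.    1.06  0.29]
[{"tx":-0.14,"ty":2.54,"tz":0.18,"ry":-0.003},{"tx":-0.13,"ty":2.53,"tz":0.19,"ry":-0.003,"rz":0.001},{"tx":-0.14,"ty":2.54,"tz":0.18,"ry":-0.003}]
3 rows
[600.14415077 194.81043311 384.67828364] [-0.25728911 -0.00100807 -0.1848441 ]
```

View pics/w1.png

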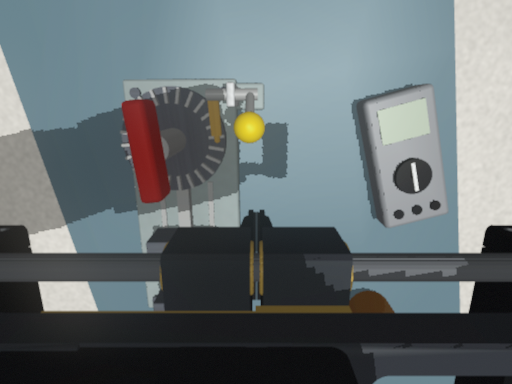

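```bash
python3 - <<'E'
from h import *
c=cam('wrist'); p=cv2.imread('pics/w1_raw.png'); d=np.load('pics/w1.npy'); P=cloud(c,d)
m=mask(p,(22,130,100),(34,255,255)); q=P[m&(d>0)]; print('ball top',np.percentile(q[:,2],98),np.argwhere(m).mean(0)[::-1]); b=onplane(c,[np.argwhere(m).mean(0)[::-1]],145)[0]; print('ball',b,tocl(b))
m=mask(p,(0,150,60),(6,255,255))&(P[...,2]>150)&(P[...,2]<165); q=P[m]; r=cv2.minAreaRect(q[:,:2].astype('f4')); print('knob',r,np.median(q[:,2]),tocl(np.r_[r[0],0]))
E
```

```text
ball top 313.8163056644792 [250.33058824 146.04      ]
ball [588.11640829 166.72005066 145.        ] [ 79.71727607  89.31977851 145.        ]
knob ((506.8448791503906, 177.16769409179688), (78.10172271728516, 17.563152313232422), 85.4679946899414) 155.14341000080196 [-2.13377017 85.49604584  0.        ]
```

Request:
move_arm --rows '[{"tx":-0.14,"ty":2.54,"tz":0.18,"rx":0,"ry":-0.003,"rz":0,"grip":0},{"tx":-0.13,"ty":2.53,"tz":0.18,"rx":0,"ry":-0.003,"rz":0,"grip":0},{"tx":-0.14,"ty":2.54,"tz":0.18,"rx":0,"ry":-0.003,"rz":0,"grip":0},{"tx":0,"ty":0,"tz":1.5,"rx":0,"ry":0,"rz":0,"grip":0},{"tx":0,"ty":0,"tz":1,"rx":0,"ry":0,"rz":0,"grip":0},{"tx":0,"ty":0,"tz":1,"rx":0,"ry":0,"rz":0,"grip":0},{"tx":0,"ty":0,"tz":1,"rx":0,"ry":0,"rz":0,"grip":0},{"tx":0,"ty":0,"tz":1,"rx":0,"ry":0,"rz":0,"grip":0},{"tx":0,"ty":0,"tz":1,"rx":0,"ry":0,"rz":0,"grip":0}]'

```text
t: 2.45
eef_pos: [591.9, 201.3, 158.6]
tcp_rot: [-1.57, -0.001, -0.165]
ft_force: [0.3, 0.3, -0.2]
opening: 0.007
```

Request:
move_arm --rows '[{"tx":0,"ty":0,"tz":0.8,"rx":0,"ry":0,"rz":0,"grip":0},{"tx":0,"ty":0,"tz":0,"rx":0,"ry":0,"rz":0,"grip":0},{"tx":0,"ty":0,"tz":0,"rx":0,"ry":0,"rz":0,"grip":0}]'

```text
t: 2.7
eef_pos: [592.9, 208.2, 157.6]
tcp_rot: [-1.571, -0.0, -0.165]
ft_force: [0.6, -0.1, -0.2]
opening: 0.006
```

```bash
python3 - <<'E'
from h import *
st()
c,p,d=snap('scene','s1',(280,140,430,300),3.7)
E
```

```text
t 2.7 pos [592.9 208.2 157.6] cl [ 77.2 130.9 157.6] rot [-1.571 -0.    -0.165] F [ 0.6 -0.1 -0.2] M [-0.1   0.06 -0.04] op 0.006 q [0.23 0.58 1.63 0.   0.94 0.4 ]
```

View pics/s1.png

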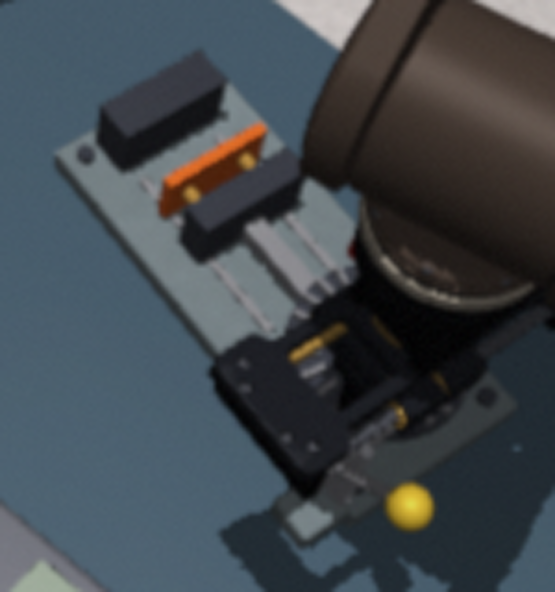

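```bash
python3 - <<'E'
from h import *
K=np.array([508.3,176.5])
plan([(np.r_[cl(77,120)[:2],205],-0.165),(np.r_[K,205],-0.08),(np.r_[K,141],-0.08)])
E
```

```text
[{"tx":-0.02,"ty":-2.37,"tz":-0.53},{"tx":-0.01,"ty":-2.38,"tz":-0.52,"ry":-0.001},{"tx":-2.6,"tz":-1.14,"ry":-0.028},{"tx":-2.63,"tz":-1.07,"ry":-0.028},{"tx":-2.66,"tz":-0.99,"ry":-0.029},{"ty":3.2},{"ty":3.2}]
7 rows
```

Request:
move_arm --rows '[{"tx":0,"ty":-2.4,"tz":-0.53,"rx":0,"ry":0,"rz":0,"grip":60},{"tx":0,"ty":-2.4,"tz":-0.53,"rx":0,"ry":0,"rz":0,"grip":60},{"tx":-2.6,"ty":0,"tz":-1.14,"rx":0,"ry":-0.028,"rz":0,"grip":60},{"tx":-2.63,"ty":0,"tz":-1.07,"rx":0,"ry":-0.028,"rz":0,"grip":60},{"tx":-2.66,"ty":0,"tz":-0.99,"rx":0,"ry":-0.029,"rz":0,"grip":60},{"tx":0,"ty":0,"tz":0,"rx":0,"ry":0,"rz":0,"grip":60},{"tx":0,"ty":0,"tz":0,"rx":0,"ry":0,"rz":0,"grip":60}]'

```text
t: 3.33
eef_pos: [508.0, 175.8, 206.2]
tcp_rot: [-1.571, -0.001, -0.082]
ft_force: [-0.2, 0.1, -0.1]
opening: 0.441
```

```bash
python3 - <<'E'
from h import *
st()
c,p,d=snap('wrist','w2')
K=np.array([508.3,176.5])
plan([(np.r_[K,141],-0.08)])
E
```

```text
t 3.33 pos [508.  175.8 206.2] cl [ -0.7  84.4 206.2] rot [-1.571e+00 -1.000e-03 -8.200e-02] F [-0.2  0.1 -0.1] M [-0.05 -0.01 -0.01] op 0.441 q [0.21 0.4  1.81 0.   0.94 0.29]
[{"tx":-0.04,"ty":3.25,"tz":0.01,"ry":-0.001,"rz":0.001},{"tx":-0.04,"ty":3.26,"tz":0.02,"ry":-0.001}]
2 rows
```

View pics/w2.png

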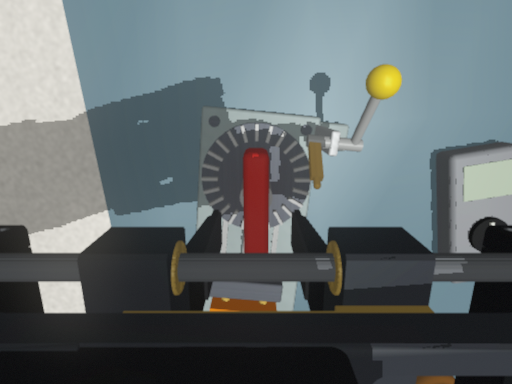

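Knob bar (257,205) is centred between the fingers and aligned; the ball (383,82) is on the off side. Go down and grip.

Request:
move_arm --rows '[{"tx":0,"ty":3.2,"tz":0,"rx":0,"ry":0,"rz":0,"grip":60},{"tx":0,"ty":3.2,"tz":0,"rx":0,"ry":0,"rz":0,"grip":60},{"tx":0,"ty":0,"tz":0,"rx":0,"ry":0,"rz":0,"grip":0},{"tx":0,"ty":0,"tz":0,"rx":0,"ry":0,"rz":0,"grip":0},{"tx":0,"ty":0,"tz":0,"rx":0,"ry":0,"rz":0,"grip":0},{"tx":0,"ty":0,"tz":0,"rx":0,"ry":0,"rz":0,"grip":0},{"tx":0,"ty":0,"tz":0,"rx":0,"ry":0,"rz":0,"grip":0}]'

```text
t: 3.97
eef_pos: [509.3, 176.6, 143.0]
tcp_rot: [-1.57, -0.002, -0.081]
ft_force: [-0.8, -0.3, 0.1]
opening: 0.307
```

```bash
python3 - <<'E'
from h import *
st()
E
```

```text
t 3.97 pos [509.3 176.6 143. ] cl [  0.4  85.4 143. ] rot [-1.57  -0.002 -0.081] F [-0.8 -0.3  0.1] M [-0.09  0.07 -0.02] op 0.307 q [0.21 0.48 1.87 0.   0.79 0.29]
```

Request:
move_arm --rows '[{"tx":0,"ty":0,"tz":0,"rx":0,"ry":0,"rz":0,"grip":0},{"tx":0,"ty":0,"tz":0,"rx":0,"ry":0,"rz":0,"grip":0},{"tx":0,"ty":0,"tz":0,"rx":0,"ry":0,"rz":0,"grip":0},{"tx":0,"ty":0,"tz":0,"rx":0,"ry":-0.05,"rz":0,"grip":0},{"tx":0,"ty":0,"tz":0,"rx":0,"ry":-0.1,"rz":0,"grip":0},{"tx":0,"ty":0,"tz":0,"rx":0,"ry":-0.1,"rz":0,"grip":0},{"tx":0,"ty":0,"tz":0,"rx":0,"ry":-0.1,"rz":0,"grip":0}]'

```text
t: 4.55
eef_pos: [507.9, 176.7, 142.7]
tcp_rot: [-1.57, 0.001, 0.274]
ft_force: [-6.6, 0.3, 6.9]
opening: 0.25
```

```bash
python3 - <<'E'
from h import *
st()
E
```

```text
t 4.55 pos [507.9 176.7 142.7] cl [ -1.1  85.2 142.7] rot [-1.57e+00  1.00e-03  2.74e-01] F [-6.6  0.3  6.9] M [ 0.06  1.26 -0.19] op 0.25 q [ 0.21  0.48  1.87  0.    0.79 -0.06]
```

```bash
python3 - <<'E'
from h import *
c,p,d=snap('wrist','w3')
c,p,d=snap('top','t3',(90,160,260,300),4.2)
E
```

```text
(no output)
```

View pics/w3.png

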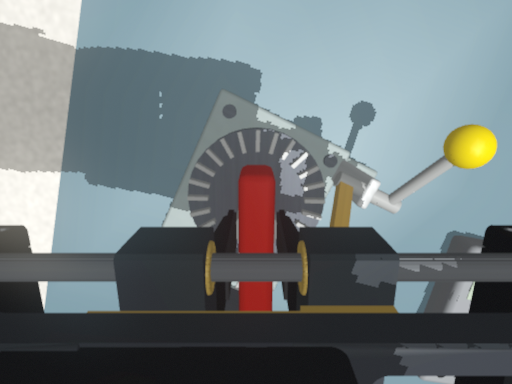

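View pics/t3.png

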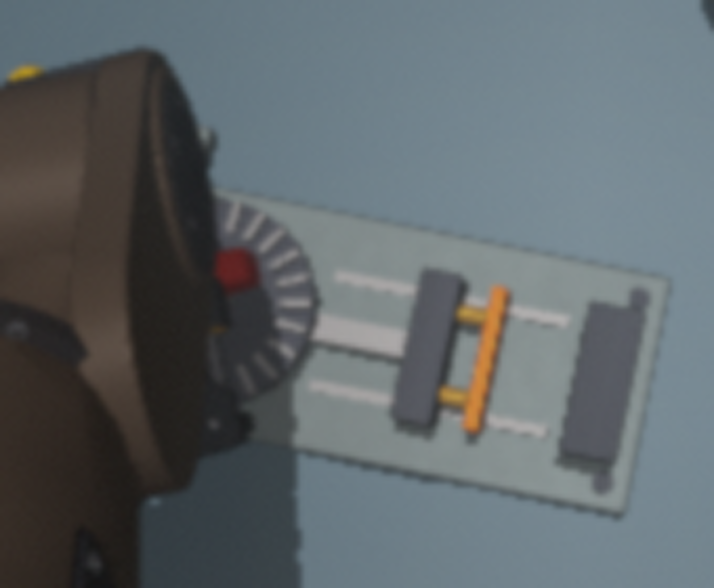

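Request:
move_arm --rows '[{"tx":0,"ty":0,"tz":0,"rx":0,"ry":-0.105,"rz":0,"grip":0},{"tx":0,"ty":0,"tz":0,"rx":0,"ry":-0.105,"rz":0,"grip":0},{"tx":0,"ty":0,"tz":0,"rx":0,"ry":-0.105,"rz":0,"grip":0},{"tx":0,"ty":0,"tz":0,"rx":0,"ry":-0.105,"rz":0,"grip":0},{"tx":0,"ty":0,"tz":0,"rx":0,"ry":-0.105,"rz":0,"grip":0},{"tx":0,"ty":0,"tz":0,"rx":0,"ry":-0.105,"rz":0,"grip":0},{"tx":0,"ty":0,"tz":0,"rx":0,"ry":-0.105,"rz":0,"grip":0},{"tx":0,"ty":0,"tz":0,"rx":0,"ry":-0.105,"rz":0,"grip":0},{"tx":0,"ty":0,"tz":0,"rx":0,"ry":-0.105,"rz":0,"grip":0}]'

```text
t: 5.4
eef_pos: [507.5, 176.4, 142.6]
tcp_rot: [-1.569, 0.001, 1.219]
ft_force: [-7.3, -1.4, 8.1]
opening: 0.246
```

Request:
move_arm --rows '[{"tx":0,"ty":0,"tz":0,"rx":0,"ry":-0.1,"rz":0,"grip":0},{"tx":0,"ty":0,"tz":0,"rx":0,"ry":0,"rz":0,"grip":0},{"tx":0,"ty":0,"tz":0,"rx":0,"ry":0,"rz":0,"grip":0}]'

```text
t: 5.65
eef_pos: [507.6, 176.4, 142.7]
tcp_rot: [-1.569, 0.001, 1.315]
ft_force: [-8.1, -0.9, 8.9]
opening: 0.249
```

```bash
python3 - <<'E'
from h import *
st()
c,p,d=snap('top','t4',(90,160,260,300),4.2)
P=cloud(c,d); m=mask(p,(8,170,120),(18,255,255))&(P[...,0]>400)&(P[...,1]<90)&(P[...,2]>55); q=P[m]; q=np.array([tocl(x) for x in q]); print(np.median(q,0),np.percentile(q[:,1],[3,97]))
E
```

```text
t 5.65 pos [507.6 176.4 142.7] cl [ -1.3  84.8 142.7] rot [-1.569e+00  1.000e-03  1.315e+00] F [-8.1 -0.9  8.9] M [-0.35  1.44  0.06] op 0.249 q [ 0.21  0.48  1.87  0.    0.79 -1.1 ]
[ -2.11214153 -38.80524876  62.19843045] [-41.68316955 -34.77138609]
```

View pics/t4.png

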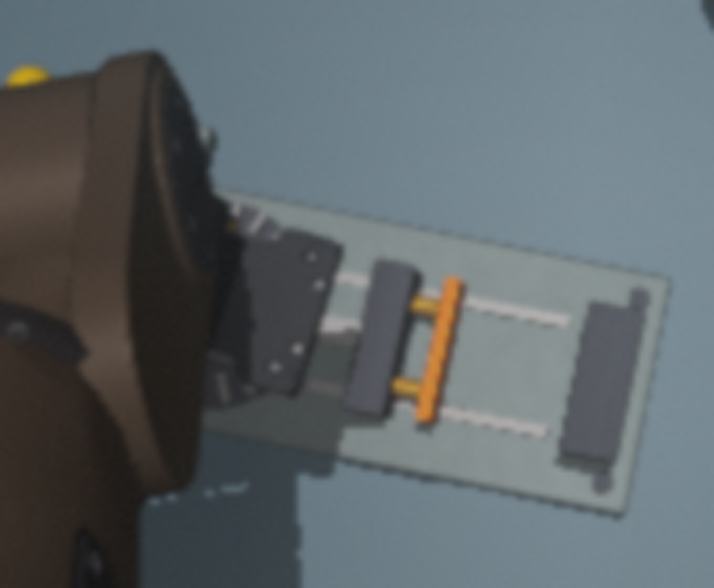

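```bash
python3 - <<'E'
from h import *
s=env.state();p=s['eef_pos']
plan([(np.r_[p[:2],225],s['tcp_rot'][2]),([630.5,-240.5,200],0.4625)])
E
```

```text
[{"ty":-2.75},{"ty":-2.74,"tz":0.01,"rx":-0.001},{"tx":-0.01,"ty":-2.75,"rz":-0.001},{"tx":-3.1,"ty":0.21,"tz":-1.87,"ry":0.071},{"tx":-2.96,"ty":0.21,"tz":-2.09,"ry":0.071},{"tx":-2.8,"ty":0.21,"tz":-2.29,"ry":0.071},{"tx":-2.63,"ty":0.21,"tz":-2.49,"ry":0.071},{"tx":-2.45,"ty":0.21,"tz":-2.67,"ry":0.071},{"tx":-2.26,"ty":0.2,"tz":-2.83,"ry":0.071},{"tx":-2.05,"ty":0.21,"tz":-2.99,"ry":0.071}]
[{"tx":-1.83,"ty":0.2,"tz":-3.12,"ry":0.071},{"tx":-1.61,"ty":0.21,"tz":-3.25,"ry":0.071},{"tx":-1.37,"ty":0.2,"tz":-3.35,"ry":0.071},{"tx":-1.13,"ty":0.21,"tz":-3.44,"ry":0.071},{"tx":-0.89,"ty":0.2,"tz":-3.51,"ry":0.071}]
15 rows
```

Request:
move_arm --rows '[{"tx":0,"ty":0,"tz":0,"rx":0,"ry":0,"rz":0,"grip":70},{"tx":0,"ty":0,"tz":0,"rx":0,"ry":0,"rz":0,"grip":70},{"tx":0,"ty":0,"tz":0,"rx":0,"ry":0,"rz":0,"grip":70},{"tx":0,"ty":0,"tz":0,"rx":0,"ry":0,"rz":0,"grip":70},{"tx":0,"ty":-2.8,"tz":0,"rx":0,"ry":0,"rz":0,"grip":70},{"tx":0,"ty":-2.8,"tz":0,"rx":0,"ry":0,"rz":0,"grip":70},{"tx":0,"ty":-2.8,"tz":0,"rx":0,"ry":0,"rz":0,"grip":70}]'

```text
t: 6.28
eef_pos: [508.5, 176.5, 226.5]
tcp_rot: [-1.57, 0.0, 1.314]
ft_force: [0.1, 0.1, -0.1]
opening: 0.671
```

```bash
python3 - <<'E'
from h import *
st()
plan([([630.5,-240.5,200],0.4625)])
E
```

```text
t 6.28 pos [508.5 176.5 226.5] cl [ -0.4  85.1 226.5] rot [-1.57   0.     1.314] F [ 0.1  0.1 -0.1] M [-0.   -0.02 -0.04] op 0.671 q [ 0.21  0.38  1.78  0.    0.99 -1.1 ]
[{"tx":-3.1,"ty":0.22,"tz":-1.87,"ry":0.071},{"tx":-2.96,"ty":0.22,"tz":-2.08,"ry":0.071},{"tx":-2.81,"ty":0.22,"tz":-2.29,"ry":0.071},{"tx":-2.64,"ty":0.22,"tz":-2.48,"ry":0.071},{"tx":-2.46,"ty":0.22,"tz":-2.66,"ry":0.071},{"tx":-2.26,"ty":0.22,"tz":-2.83,"ry":0.071},{"tx":-2.05,"ty":0.22,"tz":-2.98,"ry":0.071},{"tx":-1.84,"ty":0.22,"tz":-3.12,"ry":0.071},{"tx":-1.61,"ty":0.22,"tz":-3.24,"ry":0.071},{"tx":-1.38,"ty":0.22,"tz":-3.35,"ry":0.071}]
[{"tx":-1.13,"ty":0.22,"tz":-3.44,"ry":0.071},{"tx":-0.89,"ty":0.22,"tz":-3.5,"ry":0.071,"rz":-0.001}]
12 rows
```

Request:
move_arm --rows '[{"tx":-3.1,"ty":0.2,"tz":-1.87,"rx":0,"ry":0.071,"rz":0,"grip":70},{"tx":-2.96,"ty":0.2,"tz":-2.08,"rx":0,"ry":0.071,"rz":0,"grip":70},{"tx":-2.81,"ty":0.2,"tz":-2.29,"rx":0,"ry":0.071,"rz":0,"grip":70},{"tx":-2.64,"ty":0.2,"tz":-2.48,"rx":0,"ry":0.071,"rz":0,"grip":70},{"tx":-2.46,"ty":0.2,"tz":-2.66,"rx":0,"ry":0.071,"rz":0,"grip":70},{"tx":-2.26,"ty":0.2,"tz":-2.83,"rx":0,"ry":0.071,"rz":0,"grip":70},{"tx":-2.05,"ty":0.2,"tz":-2.98,"rx":0,"ry":0.071,"rz":0,"grip":70},{"tx":-1.84,"ty":0.2,"tz":-3.12,"rx":0,"ry":0.071,"rz":0,"grip":70},{"tx":-1.61,"ty":0.2,"tz":-3.24,"rx":0,"ry":0.071,"rz":0,"grip":70},{"tx":-1.38,"ty":0.2,"tz":-3.35,"rx":0,"ry":0.071,"rz":0,"grip":70}]'

```text
t: 7.12
eef_pos: [610.6, -173.0, 205.5]
tcp_rot: [-1.571, -0.0, 0.6]
ft_force: [-0.2, -0.2, 0.8]
opening: 0.7
```

Request:
move_arm --rows '[{"tx":-1.13,"ty":0.2,"tz":-3.44,"rx":0,"ry":0.071,"rz":0,"grip":70},{"tx":-0.89,"ty":0.2,"tz":-3.5,"rx":0,"ry":0.071,"rz":0,"grip":70},{"tx":0,"ty":0,"tz":0,"rx":0,"ry":0,"rz":0,"grip":70},{"tx":0,"ty":0,"tz":0,"rx":0,"ry":0,"rz":0,"grip":70}]'

```text
t: 7.45
eef_pos: [630.5, -242.2, 200.7]
tcp_rot: [-1.57, 0.0, 0.46]
ft_force: [0.2, 0.1, 0.5]
opening: 0.7
```

```bash
python3 - <<'E'
from h import *
st()
c,p,d=snap('wrist','w5')
P=cloud(c,d)
m=(P[...,2]>86)&(P[...,2]<104)&(d>0)&(P[...,0]>570)&(P[...,0]<690)&(P[...,1]<-190)&(P[...,1]>-290); r=cv2.minAreaRect(P[m][:,:2].astype('f4')); print('bar',r,m.sum())
m=(P[...,2]>46)&(P[...,2]<64)&(d>0)&(P[...,0]>560)&(P[...,0]<700)&(P[...,1]<-170)&(P[...,1]>-310); r=cv2.minAreaRect(P[m][:,:2].astype('f4')); print('block',r,m.sum())
c,p,d=snap('top','t5',(90,160,260,300),4.2)
plan([([630.5,-240.5,200],0.4625)])
E
```

```text
t 7.45 pos [ 630.5 -242.2  200.7] cl [ 192.5 -306.   200.7] rot [-1.57  0.    0.46] F [0.2 0.1 0.5] M [-0.03  0.04  0.04] op 0.7 q [-0.46  0.59  1.46  0.    1.09 -0.92]
bar ((629.2064819335938, -241.66366577148438), (15.356582641601562, 59.672203063964844), 26.515775680541992) 1203
block ((629.2553100585938, -241.281005859375), (46.734901428222656, 88.87329864501953), 26.380176544189453) 2553
[{"tx":-0.02,"ty":0.13,"tz":-0.05,"rx":-0.001}]
1 rows
```

View pics/w5.png

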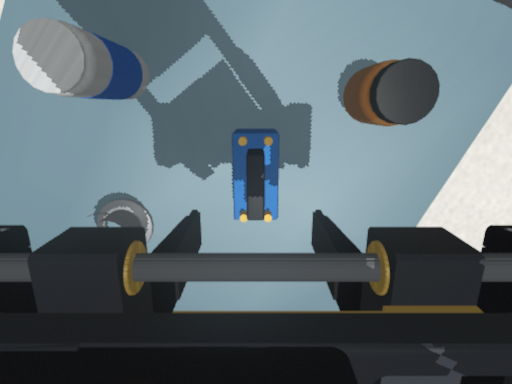

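View pics/t5.png

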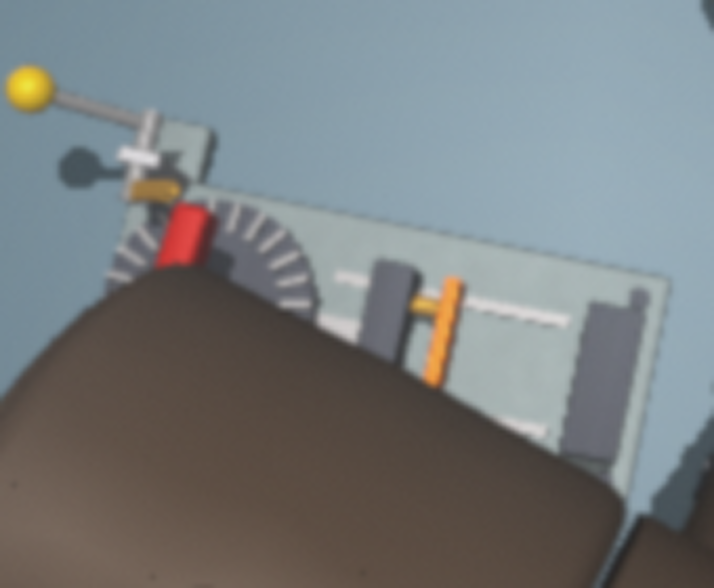

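Request:
move_arm --rows '[{"tx":-0.05,"ty":3.5,"tz":0.1,"rx":0,"ry":0,"rz":0,"grip":70},{"tx":0,"ty":3.5,"tz":0,"rx":0,"ry":0,"rz":0,"grip":70},{"tx":0,"ty":3,"tz":0,"rx":0,"ry":0,"rz":0,"grip":70},{"tx":0,"ty":2.1,"tz":0,"rx":0,"ry":0,"rz":0,"grip":70},{"tx":0,"ty":0,"tz":0,"rx":0,"ry":0,"rz":0,"grip":40},{"tx":0,"ty":0,"tz":0,"rx":0,"ry":0,"rz":0,"grip":0},{"tx":0,"ty":0,"tz":0,"rx":0,"ry":0,"rz":0,"grip":0},{"tx":0,"ty":0,"tz":0,"rx":0,"ry":0,"rz":0,"grip":0},{"tx":0,"ty":0,"tz":0,"rx":0,"ry":0,"rz":0,"grip":0},{"tx":0,"ty":0,"tz":0,"rx":0,"ry":0,"rz":0,"grip":0}]'

```text
t: 8.38
eef_pos: [630.2, -239.9, 81.8]
tcp_rot: [-1.572, -0.001, 0.462]
ft_force: [-0.2, -0.4, -0.0]
opening: 0.338
```

```bash
python3 - <<'E'
from h import *
st()
E
```

```text
t 8.38 pos [ 630.2 -239.9   81.8] cl [ 191.7 -303.8   81.8] rot [-1.572e+00 -1.000e-03  4.620e-01] F [-0.2 -0.4 -0. ] M [-0.07  0.   -0.04] op 0.338 q [-0.46  0.72  1.56  0.    0.85 -0.92]
```

Request:
move_arm --rows '[{"tx":0,"ty":0.2,"tz":0,"rx":0,"ry":0,"rz":0,"grip":0},{"tx":0,"ty":0,"tz":0,"rx":0,"ry":0,"rz":0,"grip":0},{"tx":0,"ty":0,"tz":0,"rx":0,"ry":0,"rz":0,"grip":0},{"tx":0,"ty":0,"tz":0,"rx":0,"ry":0,"rz":0,"grip":0},{"tx":0,"ty":0,"tz":0,"rx":0,"ry":0,"rz":0,"grip":0}]'

```text
t: 8.8
eef_pos: [629.6, -239.8, 78.3]
tcp_rot: [-1.57, 0.0, 0.462]
ft_force: [-0.7, 0.9, -0.3]
opening: 0.169
```

```bash
python3 - <<'E'
from h import *
st()
E
```

```text
t 8.8 pos [ 629.6 -239.8   78.3] cl [ 191.1 -303.8   78.3] rot [-1.57   0.     0.462] F [-0.7  0.9 -0.3] M [-0.1   0.23  0.03] op 0.169 q [-0.46  0.73  1.56  0.    0.85 -0.92]
```

Request:
move_arm --rows '[{"tx":0,"ty":-1,"tz":0,"rx":0,"ry":0,"rz":0,"grip":0},{"tx":0,"ty":-2,"tz":0,"rx":0,"ry":0,"rz":0,"grip":0},{"tx":0,"ty":-3,"tz":0,"rx":0,"ry":0,"rz":0,"grip":0},{"tx":0,"ty":-3,"tz":0,"rx":0,"ry":0,"rz":0,"grip":0},{"tx":0,"ty":-2.4,"tz":0,"rx":0,"ry":0,"rz":0,"grip":0},{"tx":0,"ty":0,"tz":0,"rx":0,"ry":0,"rz":0,"grip":0}]'

```text
t: 9.3
eef_pos: [631.3, -240.4, 198.3]
tcp_rot: [-1.577, -0.005, 0.462]
ft_force: [1.3, -0.1, -2.3]
opening: 0.166
```

```bash
python3 - <<'E'
from h import *
st()
plan([(cl(-2,-83.5,190),np.radians(80))],step=32)
E
```

```text
t 9.3 pos [ 631.3 -240.4  198.3] cl [ 193.  -304.1  198.3] rot [-1.577 -0.005  0.462] F [ 1.3 -0.1 -2.3] M [-0.09 -0.05  0.03] op 0.166 q [-0.46  0.59  1.47  0.    1.07 -0.92]
[{"tx":-0.26,"ty":0.06,"tz":2.93,"rx":0.001,"ry":-0.093},{"tx":0.02,"ty":0.07,"tz":2.95,"rx":0.001,"ry":-0.093},{"tx":0.29,"ty":0.07,"tz":2.93,"rx":0.001,"ry":-0.094},{"tx":0.56,"ty":0.07,"tz":2.89,"rx":0.001,"ry":-0.093},{"tx":0.83,"ty":0.08,"tz":2.82,"rx":0.001,"ry":-0.094},{"tx":1.09,"ty":0.08,"tz":2.73,"rx":0.001,"ry":-0.093},{"tx":1.34,"ty":0.08,"tz":2.62,"rx":0.001,"ry":-0.094,"rz":0.001},{"tx":1.58,"ty":0.08,"tz":2.49,"rx":0.001,"ry":-0.093},{"tx":1.81,"ty":0.08,"tz":2.33,"ry":-0.094,"rz":0.001},{"tx":2.02,"ty":0.08,"tz":2.14,"rx":0.001,"ry":-0.093}]
10 rows
```

Request:
move_arm --rows '[{"tx":-0.26,"ty":0.07,"tz":2.93,"rx":0,"ry":-0.093,"rz":0,"grip":0},{"tx":0.02,"ty":0.07,"tz":2.95,"rx":0,"ry":-0.093,"rz":0,"grip":0},{"tx":0.29,"ty":0.07,"tz":2.93,"rx":0,"ry":-0.094,"rz":0,"grip":0},{"tx":0.56,"ty":0.07,"tz":2.89,"rx":0,"ry":-0.093,"rz":0,"grip":0},{"tx":0.83,"ty":0.08,"tz":2.82,"rx":0,"ry":-0.094,"rz":0,"grip":0},{"tx":1.09,"ty":0.08,"tz":2.73,"rx":0,"ry":-0.093,"rz":0,"grip":0},{"tx":1.34,"ty":0.08,"tz":2.62,"rx":0,"ry":-0.094,"rz":0,"grip":0},{"tx":1.58,"ty":0.08,"tz":2.49,"rx":0,"ry":-0.093,"rz":0,"grip":0},{"tx":1.81,"ty":0.08,"tz":2.33,"rx":0,"ry":-0.094,"rz":0,"grip":0},{"tx":2.02,"ty":0.08,"tz":2.14,"rx":0,"ry":-0.093,"rz":0,"grip":0}]'

```text
t: 10.13
eef_pos: [474.7, 12.5, 184.3]
tcp_rot: [-1.57, -0.0, 1.4]
ft_force: [1.7, 0.9, -3.1]
opening: 0.167
```

Request:
move_arm --rows '[{"tx":0,"ty":0,"tz":0,"rx":0,"ry":0,"rz":0,"grip":0},{"tx":0,"ty":0,"tz":0,"rx":0,"ry":0,"rz":0,"grip":0},{"tx":0,"ty":0,"tz":0,"rx":0,"ry":0,"rz":0,"grip":0}]'

```text
t: 10.38
eef_pos: [476.3, 11.3, 184.7]
tcp_rot: [-1.571, -0.0, 1.396]
ft_force: [0.5, -0.3, -2.6]
opening: 0.167
```

```bash
python3 - <<'E'
from h import *
st()
c,p,d=snap('wrist','w6')
snap('scene','s6',(260,100,430,300),3)
plan([(cl(-2,-83.5,190),np.radians(80))],step=32)
E
```

```text
t 10.38 pos [476.3  11.3 184.7] cl [ -3.4 -83.2 184.7] rot [-1.571 -0.     1.396] F [ 0.5 -0.3 -2.6] M [-0.01 -0.01  0.02] op 0.167 q [-0.12  0.35  1.97  0.    0.82 -1.51]
[{"tx":0.02,"ty":-0.53,"tz":-0.11,"ry":-0.002}]
1 rows
```

View pics/w6.png

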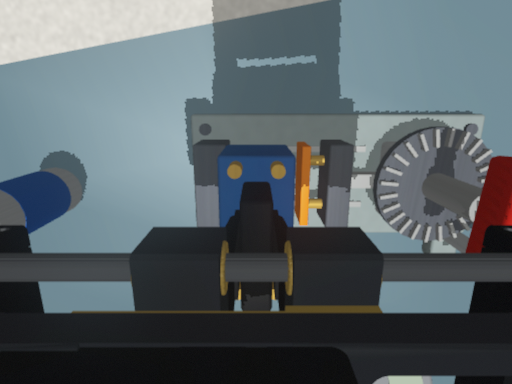

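View pics/s6.png

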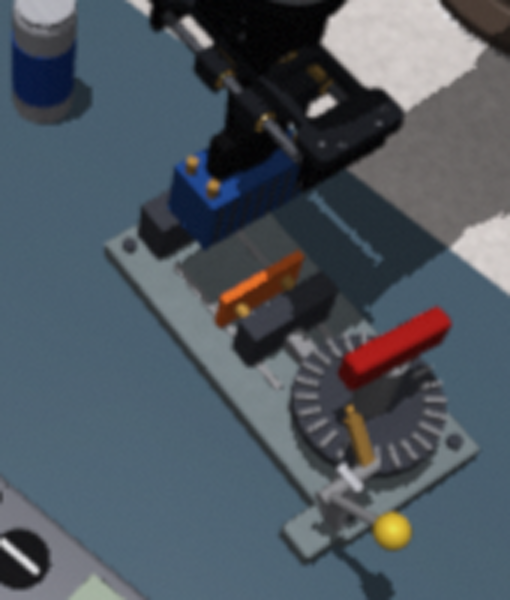

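```bash
python3 - <<'E'
from h import *
c=cam('wrist'); d=np.load('pics/w6.npy'); P=cloud(c,d); Q=P.copy()
cc,s=np.cos(YC),np.sin(YC); dx,dy=P[...,0]-O[0],P[...,1]-O[1]; X=cc*dx+s*dy; Y=-s*dx+cc*dy; Z=P[...,2]
for nm,lo,hi,y0,y1 in [('fixed',58,70,-160,-95),('padmov',56,70,-70,20),('block',150,172,-120,-50)]:
    m=(Z>lo)&(Z<hi)&(Y>y0)&(Y<y1)&(X>-60)&(X<60)&(d>0); nn,l,st_,ce=cv2.connectedComponentsWithStats(m.astype('u1'))
    for i in range(1,nn):
        if st_[i,4]>80: k=l==i; print(nm,st_[i,4],'X',np.percentile(X[k],[1,99]).round(1),'Y',np.percentile(Y[k],[1,50,99]).round(1),'Z',np.median(Z[k]).round(1))
E
```

```text
fixed 2022 X [-41.1  37. ] Y [-140.7 -129.6 -114.6] Z 65.4
padmov 2163 X [-40.6  36.8] Y [-19.1  -9.4   2.4] Z 66.2
padmov 765 X [-38.8  35.6] Y [-43.  -39.6 -35. ] Z 63.7
block 3686 X [-46.4  -4. ] Y [-106.6  -84.3  -61.5] Z 161.7
```

Request:
move_arm --rows '[{"tx":0,"ty":2.5,"tz":0,"rx":0,"ry":0,"rz":0,"grip":0},{"tx":0,"ty":2.5,"tz":0,"rx":0,"ry":0,"rz":0,"grip":0},{"tx":0,"ty":2,"tz":0,"rx":0,"ry":0,"rz":0,"grip":0},{"tx":0,"ty":1,"tz":0,"rx":0,"ry":0,"rz":0,"grip":0},{"tx":0,"ty":0,"tz":0,"rx":0,"ry":0,"rz":0,"grip":0},{"tx":0,"ty":0,"tz":0,"rx":0,"ry":0,"rz":0,"grip":0},{"tx":0,"ty":0,"tz":0,"rx":0,"ry":0,"rz":0,"grip":0}]'

```text
t: 11.07
eef_pos: [476.7, 10.9, 105.5]
tcp_rot: [-1.572, -0.0, 1.395]
ft_force: [0.6, -0.4, -2.6]
opening: 0.163
```

```bash
python3 - <<'E'
from h import *
st()
E
```

```text
t 11.07 pos [476.7  10.9 105.5] cl [ -3.  -83.4 105.5] rot [-1.572 -0.     1.395] F [ 0.6 -0.4 -2.6] M [ 0.03 -0.03  0.05] op 0.163 q [-0.12  0.48  2.05  0.    0.62 -1.51]
```

Request:
move_arm --rows '[{"tx":0,"ty":0.3,"tz":0.1,"rx":0,"ry":0,"rz":0,"grip":0},{"tx":0,"ty":0.25,"tz":0,"rx":0,"ry":0,"rz":0,"grip":0},{"tx":0,"ty":0,"tz":0,"rx":0,"ry":0,"rz":0,"grip":0},{"tx":0,"ty":0,"tz":0,"rx":0,"ry":0,"rz":0,"grip":0}]'

```text
t: 11.4
eef_pos: [475.1, 11.5, 99.6]
tcp_rot: [-1.571, -0.0, 1.396]
ft_force: [-0.0, -0.1, -4.3]
opening: 0.167
```

Request:
move_arm --rows '[{"tx":0,"ty":0.1,"tz":0,"rx":0,"ry":0,"rz":0,"grip":0},{"tx":0,"ty":0,"tz":0,"rx":0,"ry":0,"rz":0,"grip":0}]'

```text
t: 11.57
eef_pos: [475.2, 11.6, 98.5]
tcp_rot: [-1.571, -0.0, 1.396]
ft_force: [-0.8, 0.4, -2.8]
opening: 0.168
```

Request:
move_arm --rows '[{"tx":0,"ty":0.1,"tz":0,"rx":0,"ry":0,"rz":0,"grip":0},{"tx":0,"ty":0,"tz":0,"rx":0,"ry":0,"rz":0,"grip":0}]'

```text
t: 11.73
eef_pos: [475.7, 11.5, 98.2]
tcp_rot: [-1.573, -0.0, 1.396]
ft_force: [-0.8, 0.2, 10.2]
opening: 0.168
```

```bash
python3 - <<'E'
from h import *
st()
E
```

```text
t 11.73 pos [475.7  11.5  98.2] cl [ -4.  -83.1  98.2] rot [-1.573 -0.     1.396] F [-0.8  0.2 10.2] M [0.06 0.42 0.03] op 0.168 q [-0.11  0.49  2.06  0.    0.6  -1.51]
```

Request:
move_arm --rows '[{"tx":0,"ty":0,"tz":0,"rx":0,"ry":0,"rz":0,"grip":60},{"tx":0,"ty":0,"tz":0,"rx":0,"ry":0,"rz":0,"grip":60},{"tx":0,"ty":0,"tz":0,"rx":0,"ry":0,"rz":0,"grip":60},{"tx":0,"ty":0,"tz":0,"rx":0,"ry":0,"rz":0,"grip":60},{"tx":0,"ty":-2,"tz":0,"rx":0,"ry":0,"rz":0,"grip":60},{"tx":0,"ty":-3.5,"tz":0,"rx":0,"ry":0,"rz":0,"grip":60},{"tx":0,"ty":-3.5,"tz":0,"rx":0,"ry":0,"rz":0,"grip":60},{"tx":0,"ty":-3.5,"tz":0,"rx":0,"ry":0,"rz":0,"grip":60}]'

```text
t: 12.4
eef_pos: [474.7, 11.6, 223.8]
tcp_rot: [-1.57, -0.0, 1.396]
ft_force: [-0.0, 0.7, -0.3]
opening: 0.591
```

```bash
cat > chk.py <<'E'
from h import *
import sys
tag=sys.argv[1]; st()
c,p,d=snap('top','t'+tag,(90,160,260,300),4.2)
cs,ps,ds=snap('scene','s'+tag,(260,100,430,300),3)
for c,p,d in [(c,p,d),(cs,ps,ds)]:
    P=cloud(c,d); cc,s=np.cos(YC),np.sin(YC); dx,dy=P[...,0]-O[0],P[...,1]-O[1]; X=cc*dx+s*dy; Y=-s*dx+cc*dy; Z=P[...,2]; ok=d>0
    def r(n,m):
        if m.sum()>10: print(n,m.sum(),'X',np.percentile(X[m],[2,50,98]).round(1),'Y',np.percentile(Y[m],[2,50,98]).round(1),'Z',np.median(Z[m]).round(1))
    near=ok&(abs(X)<70)&(Y<60)&(Y>-170)
    r('pad',near&mask(p,(8,170,120),(18,255,255))&(Z>56)&(Z<68))
    m=near&(Z>68)&(Z<82)&(Y<-40); r('block',m)
    if m.sum()>50: print('  rect',cv2.minAreaRect(np.c_[X[m],Y[m]].astype('f4')))
    m=near&(Z>108)&(Z<120)&(Y<-40); r('bar',m)
    m=near&(Z>58)&(Z<72)&(Y<-95)&~mask(p,(100,150,40),(130,255,255)); r('fixed',m)
    m=near&(Z>64)&(Z<72)&(Y>-70); r('mov',m)
    m=ok&mask(p,(22,130,100),(34,255,255))&(Z>100)&(Z<175)&(X>50)&(X<120)&(Y>40)&(Y<240); r('ball',m)
    m=ok&mask(p,(0,150,60),(6,255,255))&(Z>148)&(Z<162)&(abs(X)<60)&(abs(Y-85)<60); r('knob',m)
    if m.sum()>50:
        q=cv2.minAreaRect(np.c_[X[m],Y[m]].astype('f4')); print('  rect',q)
E
python3 chk.py 7
```

```text
t 12.4 pos [474.7  11.6 223.8] cl [ -5.  -83.1 223.8] rot [-1.57  -0.     1.396] F [-0.   0.7 -0.3] M [-0.04 -0.03 -0.01] op 0.591 q [-0.11  0.29  1.93  0.    0.92 -1.51]
ball 86 X [72.8 81.8 91.8] Y [169.3 177.3 186.6] Z 136.9
knob 323 X [-36.2   0.2  37. ] Y [74.7 83.2 92.5] Z 153.1
  rect ((0.6157760620117188, 84.02635192871094), (17.24896240234375, 76.78437042236328), 85.9142074584961)
pad 72 X [-30.5  11.5  35.6] Y [-41.  -37.4 -33.4] Z 62.8
block 414 X [-43.9  10.8  42.4] Y [-116.   -70.1  -58.3] Z 74.4
  rect ((-2.9964027404785156, -96.69097137451172), (93.77861022949219, 78.1446762084961), 0.4895227551460266)
bar 186 X [-29.7  -1.5  26.9] Y [-89.5 -80.6 -73.9] Z 114.3
fixed 339 X [-39.3   3.2  38.4] Y [-138.6 -124.8 -110.6] Z 64.7
mov 414 X [-39.5   1.3  40.5] Y [-66.3  -7.4  50.5] Z 66.0
ball 116 X [73.5 83.6 92.4] Y [170.7 180.7 190.5] Z 136.9
knob 316 X [-35.1   3.2  38. ] Y [76.5 87.1 95.5] Z 154.0
  rect ((0.584197998046875, 86.20372772216797), (18.180702209472656, 77.11141204833984), 84.7669906616211)
```

View pics/s7.png

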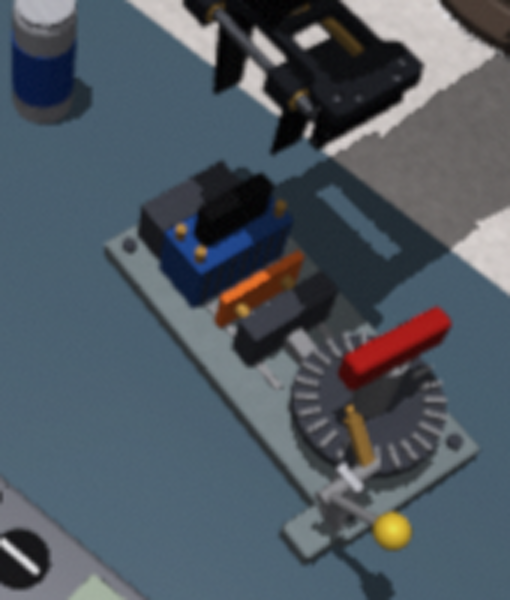

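```bash
python3 - <<'E'
from h import *
plan([(cl(81,225,222),np.radians(80)),(cl(81,225,143),np.radians(80))])
E
```

```text
[{"tx":3.42,"ty":0.06,"tz":-0.93,"rx":0.001},{"tx":3.42,"ty":0.06,"tz":-0.93,"rx":0.001},{"tx":3.42,"ty":0.06,"tz":-0.93,"rx":0.001},{"tx":3.42,"ty":0.06,"tz":-0.93,"rx":0.001},{"tx":3.42,"ty":0.06,"tz":-0.93,"rx":0.001},{"tx":3.42,"ty":0.06,"tz":-0.93,"rx":0.001},{"tx":3.43,"ty":0.06,"tz":-0.94,"rx":0.001},{"tx":3.42,"ty":0.06,"tz":-0.94,"rx":0.001},{"tx":3.43,"ty":0.06,"tz":-0.93,"rz":0.001},{"ty":2.63}]
[{"ty":2.64},{"ty":2.63}]
12 rows
```

Request:
move_arm --rows '[{"tx":3.42,"ty":0.02,"tz":-0.93,"rx":0,"ry":0,"rz":0,"grip":0},{"tx":3.42,"ty":0.02,"tz":-0.93,"rx":0,"ry":0,"rz":0,"grip":0},{"tx":3.42,"ty":0.02,"tz":-0.93,"rx":0,"ry":0,"rz":0,"grip":0},{"tx":3.42,"ty":0.02,"tz":-0.93,"rx":0,"ry":0,"rz":0,"grip":0},{"tx":3.42,"ty":0.02,"tz":-0.93,"rx":0,"ry":0,"rz":0,"grip":0},{"tx":3.42,"ty":0.02,"tz":-0.93,"rx":0,"ry":0,"rz":0,"grip":0},{"tx":3.42,"ty":0.02,"tz":-0.93,"rx":0,"ry":0,"rz":0,"grip":0},{"tx":3.42,"ty":0.02,"tz":-0.93,"rx":0,"ry":0,"rz":0,"grip":0},{"tx":3.42,"ty":0.02,"tz":-0.93,"rx":0,"ry":0,"rz":0,"grip":0},{"tx":0,"ty":0,"tz":0,"rx":0,"ry":0,"rz":0,"grip":0}]'

```text
t: 13.33
eef_pos: [612.2, 304.8, 218.6]
tcp_rot: [-1.57, -0.001, 1.399]
ft_force: [0.6, -0.1, 0.4]
opening: 0.01
```

```bash
python3 - <<'E'
from h import *
st()
plan([(cl(81,225,222),np.radians(80)),(cl(81,225,143),np.radians(80))])
E
```

```text
t 13.33 pos [612.2 304.8 218.6] cl [ 79.4 229.5 218.6] rot [-1.570e+00 -1.000e-03  1.399e+00] F [ 0.6 -0.1  0.4] M [-0.01  0.   -0.01] op 0.01 q [ 0.37  0.59  1.42  0.    1.13 -1.03]
[{"tx":-0.45,"ty":-0.34,"tz":-0.16,"ry":0.003,"rz":0.001},{"ty":2.63},{"ty":2.64},{"ty":2.63}]
4 rows
```

Request:
move_arm --rows '[{"tx":-0.4,"ty":2.5,"tz":-0.2,"rx":0,"ry":0,"rz":0,"grip":0},{"tx":0,"ty":2.5,"tz":0,"rx":0,"ry":0,"rz":0,"grip":0},{"tx":0,"ty":2.4,"tz":0,"rx":0,"ry":0,"rz":0,"grip":0},{"tx":-1,"ty":0,"tz":0,"rx":0,"ry":0,"rz":0,"grip":0},{"tx":-1,"ty":0,"tz":0,"rx":0,"ry":0,"rz":0,"grip":0},{"tx":-1,"ty":0,"tz":0,"rx":0,"ry":0,"rz":0,"grip":0},{"tx":-1,"ty":0,"tz":0,"rx":0,"ry":0,"rz":0,"grip":0},{"tx":-1,"ty":0,"tz":0,"rx":0,"ry":0,"rz":0,"grip":0},{"tx":-1,"ty":0,"tz":0,"rx":0,"ry":0,"rz":0,"grip":0},{"tx":-1,"ty":0,"tz":0,"rx":0,"ry":0,"rz":0,"grip":0}]'

```text
t: 14.17
eef_pos: [600.7, 226.5, 150.0]
tcp_rot: [-1.576, -0.002, 1.397]
ft_force: [-0.7, -0.3, -0.6]
opening: 0.004
```

Request:
move_arm --rows '[{"tx":-1,"ty":0,"tz":0,"rx":0,"ry":0,"rz":0,"grip":0},{"tx":-0.3,"ty":0,"tz":0,"rx":0,"ry":0,"rz":0,"grip":0},{"tx":0,"ty":0,"tz":0,"rx":0,"ry":0,"rz":0,"grip":0},{"tx":0,"ty":0,"tz":0,"rx":0,"ry":0,"rz":0,"grip":0}]'

```text
t: 14.5
eef_pos: [598.1, 213.5, 146.6]
tcp_rot: [-1.571, 0.0, 1.395]
ft_force: [0.3, 0.3, 1.3]
opening: 0.004
```

```bash
python3 chk.py 8
```

```text
t 14.5 pos [598.1 213.5 146.6] cl [ 81.4 137.1 146.6] rot [-1.571  0.     1.395] F [0.3 0.3 1.3] M [0.04 0.01 0.  ] op 0.004 q [ 0.24  0.6   1.62  0.    0.92 -1.16]
pad 94 X [-33.2  -1.2  33. ] Y [-41.7 -38.7 -34.6] Z 62.0
block 607 X [-44.1  -2.5  43.2] Y [-106.   -87.8  -61.1] Z 73.2
  rect ((-0.40419769287109375, -99.0478515625), (89.84823608398438, 77.91187286376953), 0.08053331077098846)
bar 225 X [-29.4  -0.5  27.8] Y [-91.1 -83.5 -75.7] Z 113.7
fixed 539 X [-38.2   0.2  39.6] Y [-139.7 -124.3 -105.1] Z 63.5
mov 343 X [-38.3   0.6  39.9] Y [-67.7  -8.2  54.8] Z 65.5
knob 305 X [-35.8   0.1  37.6] Y [75.  83.3 92.3] Z 153.3
  rect ((0.8696250915527344, 83.84920501708984), (17.68317222595215, 77.30537414550781), 85.83241271972656)
pad 94 X [-35.5  -0.4  34.9] Y [-41.2 -36.6 -33.1] Z 63.3
block 407 X [-44.5  10.7  41.8] Y [-119.1  -69.9  -58.5] Z 74.6
  rect ((-2.1291542053222656, -96.30790710449219), (91.97581481933594, 77.97786712646484), 0.6992583274841309)
bar 189 X [-30.2  -1.2  26.5] Y [-89.5 -80.5 -73. ] Z 114.3
fixed 339 X [-39.3   3.7  37.7] Y [-138.  -124.7 -110.5] Z 64.7
mov 107 X [-44.    6.1  42.6] Y [-67.5 -58.5  52.4] Z 66.6
```

View pics/s8.png

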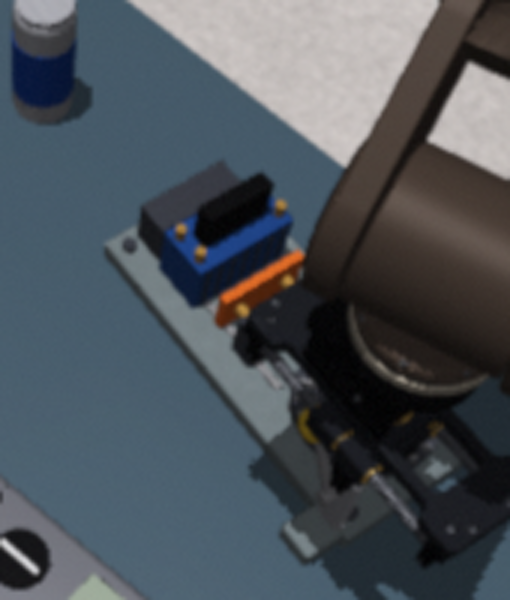

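```bash
python3 - <<'E'
from h import *
K=np.array([508.2,176.4])
plan([(cl(81,145,220),np.radians(80)),(np.r_[K,215],1.318)])
E
```

```text
[{"tx":0.37,"ty":-3.68,"tz":0.01},{"tx":0.36,"ty":-3.68,"tz":0.02},{"tx":-2,"ty":0.17,"tz":2.72,"ry":0.026},{"tx":-2.07,"ty":0.17,"tz":2.67,"ry":0.026},{"tx":-2.14,"ty":0.16,"tz":2.61,"ry":0.026}]
5 rows
```

Request:
move_arm --rows '[{"tx":0.4,"ty":-3.7,"tz":0,"rx":0,"ry":0,"rz":0,"grip":0},{"tx":0.4,"ty":-3.7,"tz":0,"rx":0,"ry":0,"rz":0,"grip":0},{"tx":-2,"ty":0.17,"tz":2.72,"rx":0,"ry":0.026,"rz":0,"grip":60},{"tx":-2.07,"ty":0.17,"tz":2.67,"rx":0,"ry":0.026,"rz":0,"grip":60},{"tx":-2.14,"ty":0.16,"tz":2.61,"rx":0,"ry":0.026,"rz":0,"grip":60},{"tx":0,"ty":0,"tz":0,"rx":0,"ry":0,"rz":0,"grip":60},{"tx":0,"ty":0,"tz":0,"rx":0,"ry":0,"rz":0,"grip":60}]'

```text
t: 15.18
eef_pos: [507.8, 176.9, 216.1]
tcp_rot: [-1.571, -0.0, 1.318]
ft_force: [0.7, -0.7, 0.2]
opening: 0.296
```

```bash
python3 - <<'E'
from h import *
st()
c,p,d=snap('wrist','w9')
K=np.array([508.2,176.4])
plan([(np.r_[K,142],1.318)])
E
```

```text
t 15.18 pos [507.8 176.9 216.1] cl [ -1.2  85.4 216.1] rot [-1.571 -0.     1.318] F [ 0.7 -0.7  0.2] M [ 0.05 -0.01  0.03] op 0.296 q [ 0.21  0.39  1.79  0.    0.96 -1.11]
[{"tx":-0.06,"ty":3.7,"tz":0.03},{"tx":-0.05,"ty":3.7,"tz":0.02,"rx":0.001,"rz":0.001}]
2 rows
```

View pics/w9.png

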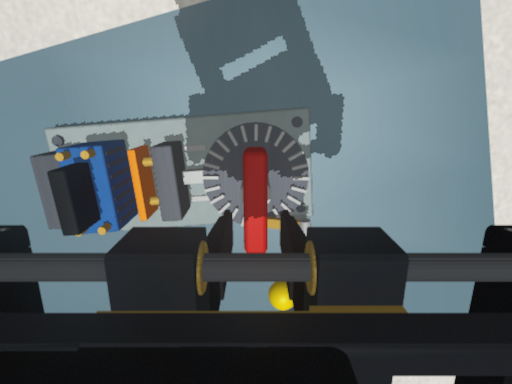

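Request:
move_arm --rows '[{"tx":0,"ty":0,"tz":0,"rx":0,"ry":0,"rz":0,"grip":50},{"tx":0,"ty":0,"tz":0,"rx":0,"ry":0,"rz":0,"grip":50},{"tx":0,"ty":3.7,"tz":0,"rx":0,"ry":0,"rz":0,"grip":50},{"tx":0,"ty":3.6,"tz":0,"rx":0,"ry":0,"rz":0,"grip":50},{"tx":0,"ty":0,"tz":0,"rx":0,"ry":0,"rz":0,"grip":0},{"tx":0,"ty":0,"tz":0,"rx":0,"ry":0,"rz":0,"grip":0},{"tx":0,"ty":0,"tz":0,"rx":0,"ry":0,"rz":0,"grip":0},{"tx":0,"ty":0,"tz":0,"rx":0,"ry":0,"rz":0,"grip":0},{"tx":0,"ty":0,"tz":0,"rx":0,"ry":0,"rz":0,"grip":0},{"tx":0,"ty":0,"tz":0,"rx":0,"ry":0,"rz":0,"grip":0}]'

```text
t: 16.07
eef_pos: [509.2, 176.1, 145.0]
tcp_rot: [-1.574, 0.001, 1.319]
ft_force: [-2.5, -11.0, 7.9]
opening: 0.188
```

Request:
move_arm --rows '[{"tx":0,"ty":0,"tz":0,"rx":0,"ry":0,"rz":0,"grip":0},{"tx":0,"ty":0,"tz":0,"rx":0,"ry":0,"rz":0,"grip":0},{"tx":0,"ty":0,"tz":0,"rx":0,"ry":0,"rz":0,"grip":0}]'

```text
t: 16.32
eef_pos: [509.2, 176.1, 145.0]
tcp_rot: [-1.574, 0.0, 1.318]
ft_force: [-1.7, -10.9, 8.7]
opening: 0.188
```

```bash
python3 - <<'E'
from h import *
st()
E
```

```text
t 16.32 pos [509.2 176.1 145. ] cl [  0.3  84.8 145. ] rot [-1.574  0.     1.318] F [ -1.7 -10.9   8.7] M [-1.76  0.26  0.08] op 0.188 q [ 0.21  0.48  1.87 -0.    0.79 -1.11]
```

Request:
move_arm --rows '[{"tx":0,"ty":0,"tz":0,"rx":0,"ry":0.09,"rz":0,"grip":0},{"tx":0,"ty":0,"tz":0,"rx":0,"ry":0.09,"rz":0,"grip":0},{"tx":0,"ty":0,"tz":0,"rx":0,"ry":0.09,"rz":0,"grip":0},{"tx":0,"ty":0,"tz":0,"rx":0,"ry":0,"rz":0,"grip":0},{"tx":0,"ty":0,"tz":0,"rx":0,"ry":0.09,"rz":0,"grip":0},{"tx":0,"ty":0,"tz":0,"rx":0,"ry":0.09,"rz":0,"grip":0},{"tx":0,"ty":0,"tz":0,"rx":0,"ry":0.08,"rz":0,"grip":0},{"tx":0,"ty":0,"tz":0,"rx":0,"ry":0,"rz":0,"grip":0},{"tx":0,"ty":0,"tz":0,"rx":0,"ry":0,"rz":0,"grip":0}]'

```text
t: 17.07
eef_pos: [508.8, 175.5, 145.0]
tcp_rot: [-1.574, 0.0, 0.788]
ft_force: [-4.1, -14.9, 10.3]
opening: 0.184
```

```bash
python3 chk.py 10; python3 -c "
from h import *
snap('wrist','w10')"
```

```text
t 17.07 pos [508.8 175.5 145. ] cl [1.00e-01 8.42e+01 1.45e+02] rot [-1.574  0.     0.788] F [ -4.1 -14.9  10.3] M [-2.78  0.53 -0.09] op 0.184 q [ 0.21  0.48  1.87 -0.    0.79 -0.58]
pad 91 X [-33.4  -0.2  33.2] Y [-54.5 -51.6 -47.8] Z 62.6
block 604 X [-44.1  -2.   43. ] Y [-105.9  -88.   -61. ] Z 73.5
  rect ((-0.5118637084960938, -97.0100326538086), (73.49404907226562, 89.79048156738281), 89.79859161376953)
bar 226 X [-29.4  -1.2  27.7] Y [-91.2 -83.6 -75.8] Z 113.1
fixed 525 X [-37.9  -0.3  39.3] Y [-139.7 -124.7 -105.9] Z 63.4
mov 285 X [-37.6   7.1  39.7] Y [-68.8 -21.9  51.6] Z 65.8
knob 14 X [26.5 29.8 34.8] Y [60.1 63.6 67.2] Z 153.3
pad 94 X [-36.1   1.5  35.4] Y [-53.7 -49.7 -45.9] Z 63.4
block 412 X [-45.4   9.8  42. ] Y [-115.2  -69.7  -58.3] Z 74.3
  rect ((-2.1441307067871094, -95.34855651855469), (90.51374816894531, 76.48628997802734), 0.605922520160675)
bar 194 X [-30.5   0.1  27.3] Y [-89.6 -80.1 -73.1] Z 114.0
fixed 343 X [-38.9   2.6  38.5] Y [-138.2 -124.8 -110.7] Z 64.6
mov 398 X [-40.2   3.9  40.4] Y [-62.3 -19.7  55.6] Z 66.1
ball 107 X [72.6 83.6 92. ] Y [ 92.8 103.2 112.5] Z 154.1
knob 87 X [-25.7  24.6  33.8] Y [ 61.2  71.  110.1] Z 154.0
  rect ((2.6124515533447266, 88.15144348144531), (16.2718448638916, 75.39796447753906), 49.489662170410156)
```

View pics/w10.png

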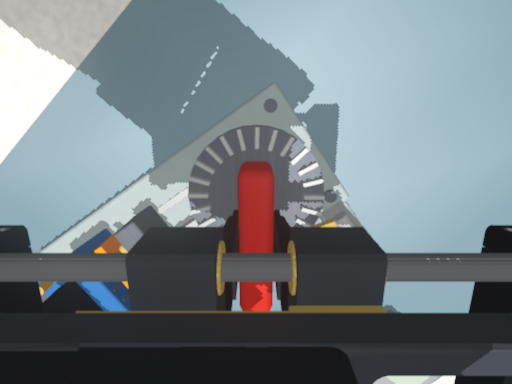

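View pics/s10.png

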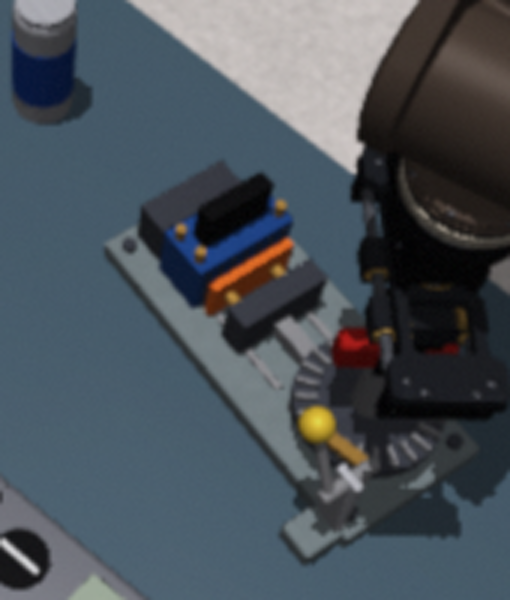

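Request:
move_arm --rows '[{"tx":0,"ty":0,"tz":0,"rx":0,"ry":0.09,"rz":0,"grip":0},{"tx":0,"ty":0,"tz":0,"rx":0,"ry":0.09,"rz":0,"grip":0},{"tx":0,"ty":0,"tz":0,"rx":0,"ry":0.08,"rz":0,"grip":0},{"tx":0,"ty":0,"tz":0,"rx":0,"ry":0,"rz":0,"grip":0},{"tx":0,"ty":0,"tz":0,"rx":0,"ry":0.09,"rz":0,"grip":0},{"tx":0,"ty":0,"tz":0,"rx":0,"ry":0.09,"rz":0,"grip":0},{"tx":0,"ty":0,"tz":0,"rx":0,"ry":0.09,"rz":0,"grip":0},{"tx":0,"ty":0,"tz":0,"rx":0,"ry":0,"rz":0,"grip":0},{"tx":0,"ty":0,"tz":0,"rx":0,"ry":0,"rz":0,"grip":0}]'

```text
t: 17.97
eef_pos: [508.3, 175.2, 144.9]
tcp_rot: [-1.574, 0.0, 0.258]
ft_force: [-7.2, -18.1, 12.8]
opening: 0.186
```

```bash
python3 chk.py 11
```

```text
t 17.97 pos [508.3 175.2 144.9] cl [ -0.4  83.8 144.9] rot [-1.574  0.     0.258] F [ -7.2 -18.1  12.8] M [-3.32  1.01  0.01] op 0.186 q [ 0.21  0.48  1.87 -0.    0.79 -0.05]
pad 38 X [-31.9  -1.6  33.7] Y [-60.4 -59.2 -56.6] Z 61.8
block 603 X [-44.1  -2.1  42.9] Y [-110.3  -91.4  -64.9] Z 73.4
  rect ((0.26265716552734375, -80.46380615234375), (76.23037719726562, 94.00956726074219), 81.96771240234375)
bar 225 X [-29.   -1.3  28. ] Y [-95.3 -87.5 -79.9] Z 113.3
fixed 530 X [-38.5  -0.6  39.5] Y [-139.7 -124.5 -108.7] Z 63.6
mov 322 X [-37.6   1.4  38.7] Y [-68.4 -33.7  53.5] Z 65.5
knob 36 X [ 7.  13.8 19.3] Y [49.7 55.1 62.5] Z 153.4
pad 106 X [-36.1  -0.7  35.2] Y [-64.2 -59.8 -55.8] Z 63.3
block 411 X [-43.9  10.3  42.4] Y [-108.9  -73.6  -62.6] Z 74.4
  rect ((-2.515789031982422, -97.40568542480469), (70.5477523803711, 91.55740356445312), 89.29528045654297)
bar 192 X [-30.5  -0.1  27.1] Y [-93.3 -84.2 -77.4] Z 114.3
fixed 289 X [-40.2   4.6  38.3] Y [-138.1 -126.4 -114.1] Z 64.7
mov 374 X [-38.5   3.5  39.6] Y [-64.8 -32.9  55. ] Z 66.1
ball 101 X [74.6 84.  91.4] Y [ 92.9 103.9 112.8] Z 154.3
knob 15 X [-19.9 -12.3  12.7] Y [ 55.7 117.5 121. ] Z 154.5
```

View pics/s11.png

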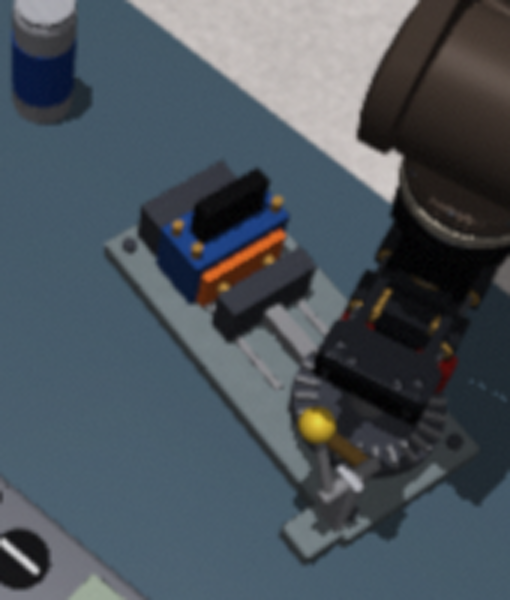

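View pics/t11.png

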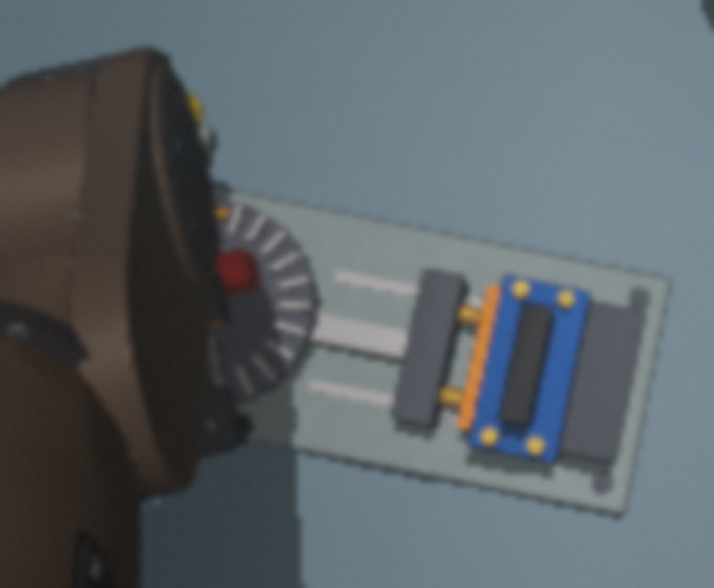

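Request:
move_arm --rows '[{"tx":0,"ty":0,"tz":0,"rx":0,"ry":0.09,"rz":0,"grip":0},{"tx":0,"ty":0,"tz":0,"rx":0,"ry":0.09,"rz":0,"grip":0},{"tx":0,"ty":0,"tz":0,"rx":0,"ry":0.09,"rz":0,"grip":0},{"tx":0,"ty":0,"tz":0,"rx":0,"ry":0,"rz":0,"grip":0},{"tx":0,"ty":0,"tz":0,"rx":0,"ry":0,"rz":0,"grip":0}]'

```text
t: 18.48
eef_pos: [508.0, 175.2, 144.9]
tcp_rot: [-1.574, 0.0, -0.011]
ft_force: [-7.9, -17.9, 14.2]
opening: 0.189
```

```bash
python3 chk.py 12; python3 -c "
from h import *
snap('wrist','w12')"
```

```text
t 18.48 pos [508.  175.2 144.9] cl [ -0.7  83.7 144.9] rot [-1.574  0.    -0.011] F [ -7.9 -17.9  14.2] M [-3.38  1.32  0.22] op 0.189 q [ 0.21  0.48  1.87 -0.    0.79  0.22]
pad 41 X [-31.8  -0.6  33.8] Y [-60.4 -59.2 -56.6] Z 62.1
block 605 X [-44.1  -1.8  42.7] Y [-110.   -91.6  -64.9] Z 73.5
  rect ((-0.17145538330078125, -77.61619567871094), (70.91083526611328, 91.44493103027344), 86.29531860351562)
bar 225 X [-29.   -1.1  27.8] Y [-95.2 -87.6 -79.8] Z 113.2
fixed 532 X [-38.7  -0.2  39.4] Y [-139.7 -124.5 -109.3] Z 63.4
mov 318 X [-38.6   0.3  39. ] Y [-69.1 -38.4  54.5] Z 65.7
knob 48 X [-1.6  4.9 11.3] Y [47.9 54.5 61.3] Z 152.8
pad 106 X [-36.1  -1.1  34.8] Y [-64.  -59.8 -55.2] Z 63.2
block 416 X [-44.8  11.2  42. ] Y [-108.2  -73.5  -45.8] Z 74.5
  rect ((-2.5531539916992188, -83.38056945800781), (89.50740051269531, 93.85274505615234), 83.15185546875)
bar 186 X [-31.6  -0.9  26.5] Y [-94.1 -84.5 -77.6] Z 114.1
fixed 285 X [-39.3   3.5  38.4] Y [-138.2 -127.3 -114.5] Z 64.7
mov 381 X [-39.8   5.   39.8] Y [-66.1 -39.7  55. ] Z 66.1
ball 105 X [73.3 83.8 91.7] Y [ 92.7 103.6 112.3] Z 154.6
knob 60 X [-10.8  -2.    7.7] Y [ 52.5 114.8 123.8] Z 154.5
  rect ((2.8912086486816406, 87.92375183105469), (14.333600997924805, 74.07084655761719), 14.024824142456055)
```

View pics/s12.png

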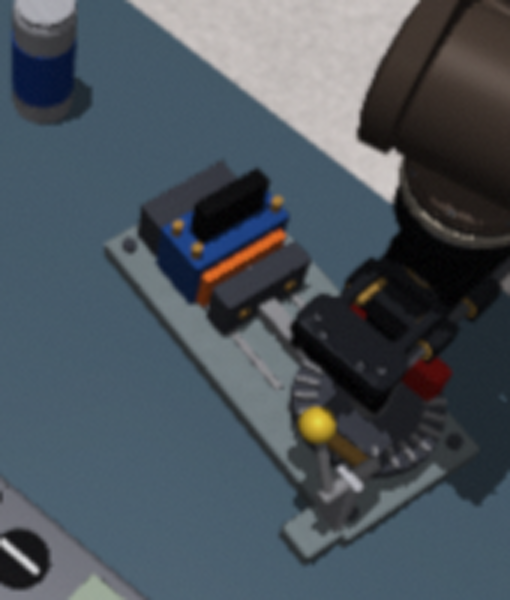

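View pics/w12.png

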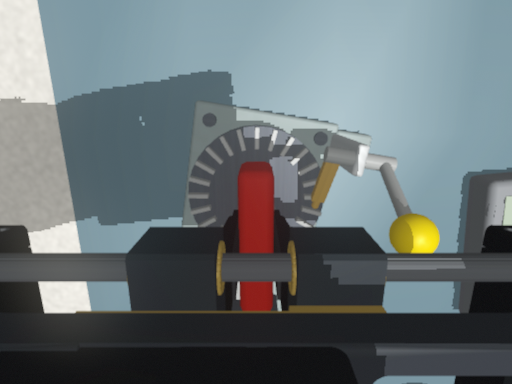

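Request:
move_arm --rows '[{"tx":0,"ty":0,"tz":0,"rx":0,"ry":0.04,"rz":0,"grip":0},{"tx":0,"ty":0,"tz":0,"rx":0,"ry":0,"rz":0,"grip":0},{"tx":0,"ty":0,"tz":0,"rx":0,"ry":0,"rz":0,"grip":50},{"tx":0,"ty":0,"tz":0,"rx":0,"ry":0,"rz":0,"grip":50},{"tx":0,"ty":0,"tz":0,"rx":0,"ry":0,"rz":0,"grip":50},{"tx":0,"ty":0,"tz":0,"rx":0,"ry":0,"rz":0,"grip":50},{"tx":0,"ty":-2,"tz":0,"rx":0,"ry":0,"rz":0,"grip":50},{"tx":0,"ty":-3,"tz":0,"rx":0,"ry":0,"rz":0,"grip":50},{"tx":0,"ty":-3.5,"tz":0,"rx":0,"ry":0,"rz":0,"grip":50},{"tx":0,"ty":0,"tz":0,"rx":0,"ry":0,"rz":0,"grip":50}]'

```text
t: 19.47
eef_pos: [510.3, 177.7, 233.7]
tcp_rot: [-1.568, -0.008, -0.052]
ft_force: [0.3, -0.3, -0.0]
opening: 0.499
```

```bash
python3 - <<'E'
from h import *
st(); snap('wrist','w13')
c=cam('wrist'); d=np.load('pics/w13.npy');p=cv2.imread('pics/w13_raw.png'); P=cloud(c,d)
m=mask(p,(0,150,60),(6,255,255))&(P[...,2]>150)&(P[...,2]<165); r=cv2.minAreaRect(P[m][:,:2].astype('f4')); print('knob',r)
plan([([560,290,300],-0.05)])
E
```

```text
t 19.47 pos [510.3 177.7 233.7] cl [  1.2  86.7 233.7] rot [-1.568 -0.008 -0.052] F [ 0.3 -0.3 -0. ] M [-0.07  0.   -0.02] op 0.499 q [0.21 0.37 1.77 0.   0.99 0.26]
knob ((506.8150329589844, 176.06280517578125), (16.844972610473633, 78.73136138916016), 3.8162567615509033)
[{"tx":1.12,"ty":-1.71,"tz":2.88,"rz":0.002},{"tx":1.12,"ty":-1.72,"tz":2.88,"rx":-0.001,"ry":-0.001,"rz":0.001},{"tx":1.12,"ty":-1.72,"tz":2.87,"rz":0.002},{"tx":1.13,"ty":-1.72,"tz":2.88,"rx":-0.001,"ry":-0.001,"rz":0.001}]
4 rows
```

View pics/w13.png

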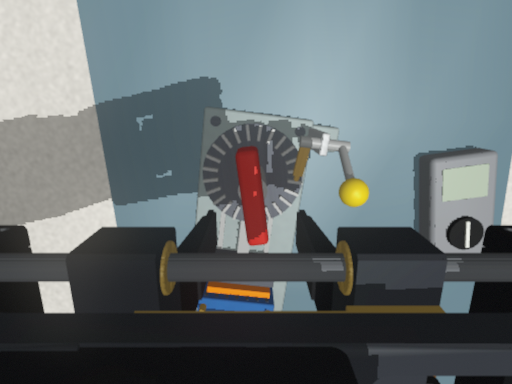

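```bash
python3 - <<'E'
from h import *
plan([([330,430,300],-0.05)])
E
```

```text
[{"tx":-2.13,"ty":-0.77,"tz":2.7,"rz":0.001},{"tx":-2.13,"ty":-0.77,"tz":2.7,"rz":0.001},{"tx":-2.14,"ty":-0.77,"tz":2.7,"rz":0.001},{"tx":-2.14,"ty":-0.77,"tz":2.7,"rz":0.001},{"tx":-2.14,"ty":-0.77,"tz":2.7},{"tx":-2.13,"ty":-0.77,"tz":2.7,"rz":0.001},{"tx":-2.14,"ty":-0.76,"tz":2.7,"rx":-0.001,"ry":-0.001},{"tx":-2.13,"ty":-0.77,"tz":2.7,"rz":0.001},{"tx":-2.13,"ty":-0.76,"tz":2.7,"rx":-0.001,"ry":-0.001}]
9 rows
```

Request:
move_arm --rows '[{"tx":-2.1,"ty":-0.8,"tz":2.7,"rx":0,"ry":0,"rz":0,"grip":50},{"tx":-2.1,"ty":-0.8,"tz":2.7,"rx":0,"ry":0,"rz":0,"grip":50},{"tx":-2.1,"ty":-0.8,"tz":2.7,"rx":0,"ry":0,"rz":0,"grip":50},{"tx":-2.1,"ty":-0.8,"tz":2.7,"rx":0,"ry":0,"rz":0,"grip":50},{"tx":-2.1,"ty":-0.8,"tz":2.7,"rx":0,"ry":0,"rz":0,"grip":50},{"tx":-2.1,"ty":-0.8,"tz":2.7,"rx":0,"ry":0,"rz":0,"grip":50},{"tx":-2.1,"ty":-0.8,"tz":2.7,"rx":0,"ry":0,"rz":0,"grip":50},{"tx":-2.1,"ty":-0.8,"tz":2.7,"rx":0,"ry":0,"rz":0,"grip":50},{"tx":-2.1,"ty":-0.8,"tz":2.7,"rx":0,"ry":0,"rz":0,"grip":50},{"tx":0,"ty":0,"tz":0,"rx":0,"ry":0,"rz":0,"grip":50}]'

```text
t: 20.35
eef_pos: [329.5, 433.2, 300.2]
tcp_rot: [-1.569, -0.0, -0.048]
ft_force: [1.1, -0.9, -0.4]
opening: 0.499
```

```bash
python3 chk.py 14; python3 - <<'E'
from h import *
# jaw/pad rows at end, and bystanders
for n,t in (('top','t14'),('scene','s14')):
    c=cam(n); d=np.load(f'pics/{t}.npy'); p=cv2.imread(f'pics/{t}_raw.png'); P=cloud(c,d); cc,s=np.cos(YC),np.sin(YC); dx,dy=P[...,0]-O[0],P[...,1]-O[1]; X=cc*dx+s*dy; Y=-s*dx+cc*dy; Z=P[...,2]
    g=(d>0)&(abs(X)<45)&(Z>60)&(Z<70)&(Y>-68)&(Y<30)&~mask(p,(8,150,100),(20,255,255))&~mask(p,(100,150,40),(130,255,255))
    nn,l,ss,_=cv2.connectedComponentsWithStats(g.astype('u1'))
    for i in range(1,nn):
        if ss[i,4]>50: print(n,'mov jaw',cv2.minAreaRect(np.c_[X[l==i],Y[l==i]].astype('f4')))
    for nm,x,y,h in [('cap',459,-211,130),('jar',706,-113,90),('meter',764.5,100,34),('reel',525,-353,55)]:
        m=(d>0)&(np.hypot(P[...,0]-x,P[...,1]-y)<(110 if nm=='meter' else 60))&(abs(Z-h)<6); print(n,nm,cv2.minAreaRect(P[m][:,:2].astype('f4')) if m.sum()>5 else None)
E
```

```text
t 20.35 pos [329.5 433.2 300.2] cl [-221.3  306.8  300.2] rot [-1.569 -0.    -0.048] F [ 1.1 -0.9 -0.4] M [-0.11  0.01 -0.01] op 0.499 q [0.8  0.31 1.67 0.   1.16 0.85]
pad 40 X [-31.8  -1.6  33.7] Y [-60.4 -59.1 -56.6] Z 62.1
block 603 X [-44.1  -2.5  42.7] Y [-110.   -91.1  -64.7] Z 73.4
  rect ((-0.34168243408203125, -77.9996109008789), (73.66614532470703, 89.94223022460938), 89.44136047363281)
bar 225 X [-29.   -1.1  27.9] Y [-95.3 -87.6 -79.9] Z 113.3
fixed 528 X [-38.1  -0.3  39.2] Y [-139.7 -124.7 -109.3] Z 63.5
mov 326 X [-41.    1.2  39.3] Y [-68.4 -37.1  56.8] Z 65.8
ball 90 X [72.8 81.7 92.2] Y [ 88.3  96.7 107.3] Z 152.8
knob 298 X [-12.1   0.6  14.2] Y [ 47.8  82.1 118.9] Z 153.3
  rect ((0.458834171295166, 83.2470474243164), (16.195737838745117, 75.8712387084961), 14.855091094970703)
pad 103 X [-36.4  -0.   34.6] Y [-63.8 -59.7 -55.8] Z 63.5
block 414 X [-44.7  11.8  42. ] Y [-115.1  -74.3  -62.1] Z 74.7
  rect ((-2.421459197998047, -87.93175506591797), (91.736328125, 92.390625), 88.64444732666016)
bar 189 X [-30.8  -1.3  26.7] Y [-93.1 -84.7 -77.5] Z 114.2
fixed 289 X 
[... 751 characters left out ...]
.6670684814453), 4.282968997955322)
top reel ((516.2922973632812, -351.83154296875), (58.67094039916992, 18.108068466186523), 6.224943161010742)
scene mov jaw ((-0.8376617431640625, -35.82099151611328), (23.170625686645508, 81.1944808959961), 89.2718505859375)
scene cap ((457.921875, -210.0222625732422), (48.91102981567383, 47.246246337890625), 34.88417053222656)
scene jar ((705.6282348632812, -112.5867691040039), (52.74701690673828, 51.49848937988281), 87.63606262207031)
scene meter ((763.8023071289062, 102.92711639404297), (80.50851440429688, 159.22828674316406), 4.472720146179199)
scene reel ((530.030517578125, -354.5879821777344), (20.527587890625, 59.771820068359375), 58.71635818481445)
```

View pics/s14.png

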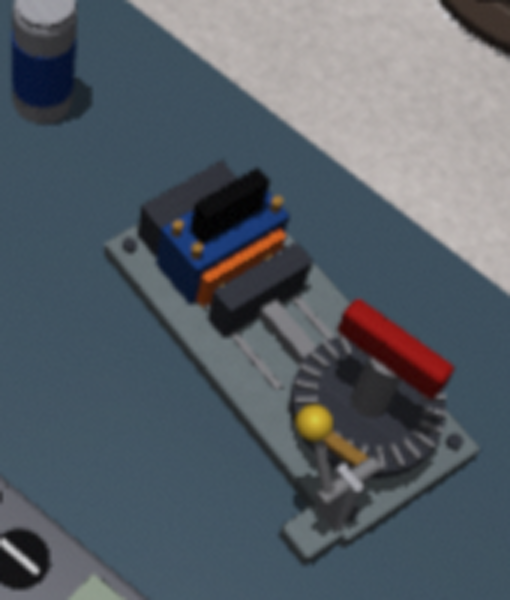

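View pics/t14.png

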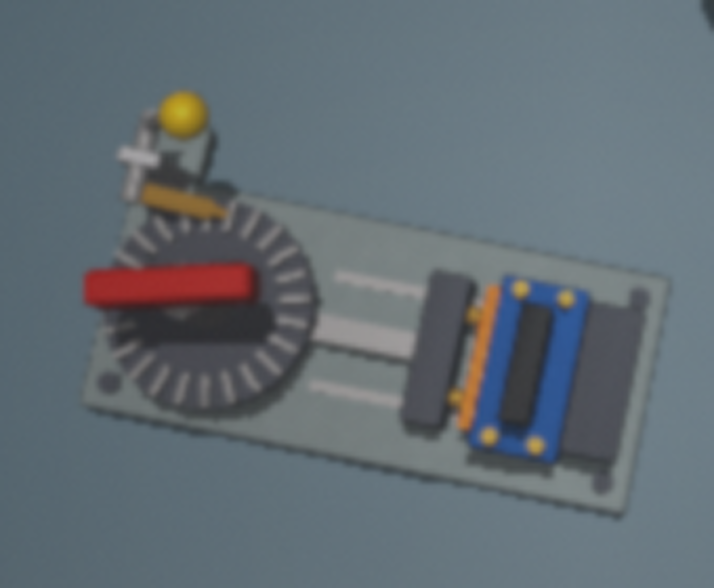

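```bash
python3 -c "
from h import *
print(env.job_done())"
```

```text
the job is handed in; nothing more can be done
None
```

The transformer is clamped upright between the jaws, held against the fixed jaw with the orange pad pressed about half-way in. I handed the job in at about 20.4 s with the arm clear of everything.

**What I did:** I threw the pawl off and turned the knob back to about 0.08 rad, a jaw gap of about 67 mm. I set the transformer on the bed about 3 mm from the fixed jaw. Then I laid the pawl back while the pad was still free. I tightened in steps of about one click, mostly two clicks to a move call. I ended just past tooth 5, then let go and moved away.

**Last checks, from the scene and top cameras:**

| Check | Result |
|---|---|
| Knob angle | 1.31–1.33 rad, so it slipped back to tooth 5 (1.335) as expected |
| Pawl | Down, ball at clamp y about 97–101 mm (nominal 97) |
| Pad pressed in | About 8 mm of 16 |
| Transformer | Square and upright, against the fixed jaw, within about 2 mm of the middle of the jaws |
| Capacitor, jar and meter | Unmoved, within 1–2 mm |
| Reel | Position not measured reliably; nothing went near it |

**What disagreed:** the two cameras differ by 2–3 mm along the clamp. On the first knob grip the opening read about 24 mm on the 18 mm bar, but the bar turned with the tool. The regrip read 18 mm. While I was turning the knob, the side force on the wrist reached about 20 N.

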